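Check the cooling crucible and close the desiccator

TASK

The crucible has been cooling in the desiccator with the lid left ajar: take the infrared thermometer, hold it nose-down about 10 cm above the crucible through the gap, aimed into its mouth and steady for two seconds without touching it, then stand it back upright on the black mat. Then close the desiccator the proper way: slide the lid across its flange, never lifting or tipping it, until it sits level and flush with the flange all round, and leave it alone. Leave the desiccator standing where it is, the crucible upright in it, and the other things on the bench undisturbed.

Things in the scene. Friction and masses are not known exactly. Their poses are not given: they have to be found in the camera images.
- desiccator: White plastic desiccator base: loose round bowl, 130 mm high, 1.7 kg. At its top a flat ring flange, 188 mm outside and 160 mm inside diameter, 120 to 130 mm above the bench, orange O-ring let in level with its face. Wall below it 168 mm across. Inside, a perforated plate, face 65 mm above the bench. Origin: centre of underside, z up; x points to the side left open by the lid.
- flange_center (a point): Centre of the desiccator's flange, on its flat top face, 130 mm above the bench.
- lid: Loose clear domed lid, 0.45 kg, level on the flange but 62 to 72 mm off centre towards the desiccator's -x. Frosted flange 188 mm in diameter, 9 mm thick, flat underside (no lip, slides freely); dome 162 mm wide at its foot, 132 mm wide 44 mm up, 62 mm high; red knob. Origin: centre of underside, z up. Closed, it coincides with flange_center.
- lid_knob (a point): Middle of the lid's red knob, 84 mm above the lid's underside on its axis; the knob is 36 mm in diameter from 76 to 92 mm and ends at 96 mm.
- crucible: Dark grey graphite crucible, 58 mm wide at the mouth, 34 mm at the foot and 42 mm high, 60 g, standing loose on the plate in the part of the desiccator left open, 46 to 48 mm from the desiccator's axis. Origin: centre of its underside.
- crucible_mouth (a point): Centre of the crucible's mouth, 42 mm above its underside, about 107 mm above the bench: the target of the thermometer.
- thermometer: Torch-shaped infrared thermometer, always measuring, 0.22 kg, 145 mm tall, standing on its nose on the mat. Yellow nose 56 mm in diameter up to 30 mm, tapering to a black round grip 34 mm in diameter from 62 to 129 mm up, then a yellow tail 40 mm in diameter, screen on top. Origin: centre of the nose's face (the lens); it looks along its own -z, straight down as it stands.
- mat: Fixed black rubber mat, 170 mm (x) by 220 mm (y), 4 mm thick. Origin: centre of its underside.
- spare_crucible: Bystander: a spare graphite crucible with its white cover on, 60 mm wide and 58 mm high, standing on the mat towards the mat's -y end. Origin: centre of its underside.
- weighing_jar: Bystander: small jar with a blue cap, 56 mm wide, 75 mm high, beyond the task's things. Origin: centre of its underside.
- tongs: Bystander: steel crucible tongs, 260 mm long, 10 mm high, lying on the left of the bench. Origin at the rivet.
- gauge_case: Bystander: green gauge block case, 125 x 205 x 78 mm, behind the task's things. Origin: centre of its underside.
- dust_brush: Bystander: hand brush, 180 mm long, lying on the right of the bench. Origin: middle of its length, underneath.
There are look-alikes about, which are no part of the job. Leave any blue or purple look-alike of the lid alone.

How it is judged (in metres and radians):
On the way, in this order (a step that is already met when the one before it is completed fails the run):
1. the thermometer is held steady above the crucible, aimed into its mouth through the gap, the lid still ajar (x of crucible_mouth in the frame of thermometer between -0.015 and 0.015 m and y of crucible_mouth in the frame of thermometer between -0.015 and 0.015 m and z of crucible_mouth in the frame of thermometer between -0.17 and -0.04 m and linear speed of thermometer below 0.02 m/s and angle between thermometer's own z axis and vertical below 0.5 rad and horizontal distance between lid and flange_center above 0.05 m), for 1.5 s.
2. the thermometer stands upright on the mat again, let go (x of thermometer in the frame of mat between -0.075 and 0.075 m and y of thermometer in the frame of mat between -0.1 and 0.1 m and z of thermometer in the frame of mat between 0.001 and 0.007 m and angle between thermometer's own z axis and vertical below 0.05 rad and contact force between the fingers and thermometer below 0.1 N and linear speed of thermometer below 0.02 m/s), for 0.2 s.
3. the lid is slid home, level and flush (horizontal distance between lid and flange_center below 0.005 m and angle between lid's own z axis and vertical below 0.02 rad and z of lid in the frame of flange_center between -0.002 and 0.002 m), for 0.2 s.
At the end, for the whole second after the job is handed in: Lid centred within 5 mm, seated within 2 mm and level within 1 degree on the flange; thermometer upright on the mat (centre 10 mm inside its edges, within 3 degrees); desiccator level within 30 mm of its start, crucible upright in it; all at rest (all of step 3 and x of thermometer in the frame of mat between -0.075 and 0.075 m and y of thermometer in the frame of mat between -0.1 and 0.1 m and z of thermometer in the frame of mat between 0.001 and 0.007 m and angle between thermometer's own z axis and vertical below 0.05 rad and linear speed of each of lid, thermometer, desiccator, crucible below 0.01 m/s and angle between crucible's own z axis and vertical below 0.1 rad and horizontal distance between crucible and flange_center below 0.065 m and distance of desiccator from where it was at the start of the episode below 0.03 m and angle between desiccator's own z axis and vertical below 0.02 rad); the robot touches nothing.
It fails at once if the lid is lifted more than 10 mm off the flange, slips off it, or tips more than about 7 degrees (z of lid in the frame of flange_center above 0.01 m or z of lid in the frame of flange_center below -0.01 m or angle between lid's own z axis and vertical above 0.12 rad).
It fails at once if the desiccator is shoved more than 30 mm (distance of desiccator from where it was at the start of the episode above 0.03 m).
It fails at once if the crucible is tipped (angle between crucible's own z axis and vertical above 0.3 rad).
It fails at once if the thermometer touches the crucible (contact force between thermometer and crucible above 0.5 N).
It fails at once if a bystander is moved more than 30 mm (distance of any of spare_crucible, weighing_jar, tongs, gauge_case, dust_brush from where it was at the start of the episode above 0.03 m).
It also fails if it takes over 64 s, if anything falls off the work surface, if the arm or the gripper's body presses on something with over 40 N, if the wrist force passes 120 N, or if a joint passes its speed limit or range.

ROBOT

A 6-joint arm with a two-finger parallel gripper is mounted at the origin on the work surface. World frame = base frame: x ahead of the robot, y to its left, z up, the work surface at z = 0. Lengths are in m, angles in degrees, forces in N, time in s.
With the tool pointing down it reaches from about 0.375 to 0.9 m from the base axis. Payload 3.1 kg.
Tool frame: the origin (TCP) lies at the very end of the fingers, on their centre line; the grasp point (between the pads) lies 19 mm behind it (bot.grip_point_offset is the distance from the TCP to the grasp point, in m); z points along the fingers, x is the direction in which the jaws open and shut, and the axes are right-handed (so a half turn about z gives the same grasp; the last joint's range is limited). The gripper opens to 87 mm and grips with 3 to 60 N. Pads are 19 mm wide; open, the fingers measure 117 mm over their backs; the gripper's body (75 mm by 190 mm) begins 51 mm behind the grasp point.
Start: joints at [65.346, 30.224, 82.088, -0, 67.689, -10.227], TCP at [0.156, 0.605, 0.202] pointing down, gripper open.
Joint ranges: [-176.69, 176.69], [-43.24, 126.21], [12.49, 139.97], [-82, 262], [0, 151.66], [-163.58, 163.58]. Speed limits (degrees/s): [159.86, 159.86, 180, 180, 180, 180].

INTERFACE

Orientations are given as a 3x3 rotation matrix whose columns are the frame's x, y, z axes.
In Python, from rig import bot, capture, recognise, place_of gives the robot as it stands.
- The arm moves only by the tool send_rows, never from a script. Its argument "motion" is a list of rows, each a list of 2 entries, a list of its own where there are three numbers: the shift along the tool's x, y, z in mm, then the turn about the tool's z in rad. A call has exactly 5 rows; each row shifts and turns the pose as measured when the row begins, along the tool's axes as they then stand; what a row does not reach is not made up. A row lasts 1/12 s, in which the tool goes at most 41.7 mm and 7.16 degrees, less where a joint would pass 70% of its speed; a pose out of reach is approached as far as the arm can. A call with a gripper value outside its range is refused whole. "gripper" is the closure, from 0 (fully open) to 1 (shut), set as the call begins (left out, the last holds). The fingers move at their own pace and stop on an object; the grip force is fixed at half the most. Time passes only in rows, so rows that do not move let the fingers close, or fill a call up. It gives the time, the measured TCP pose, the force and the opening at its end, in the units of the state.
- bot.read_state(): the state, without advancing time (a new reading comes with each control period).
- capture(name): name is "scene" or "top" or "wrist"; returns a dict with "image" (480x640x3 uint8, blue, green, red), "fx", "fy", "cx", "cy" (pixels), "dist_coeffs" ([k1, k2, p1, p2, k3] as OpenCV has them; the pictures are not rectified), "rvec" (rotation vector, rad) and "tvec" (3), from world to camera coordinates, as OpenCV has them. Camera axes: x right, y down, z forward; pixel columns grow to the right and rows downward; lengths in m; the calibration is good to about 2 mm. A picture is of the moment at which its call begins. There is no depth.
- bot.hand_in(): hands the job in, once; it reports no verdict.
Trained networks look in the newest picture that a camera, given by its name, has taken for a name from the list of things; names that differ only in an ending like _2 or _b are one class to them, and where a whole thing is asked for, a point or a joint stands for the part that bears it (a point fixed in the world has none). Each returns a list of dicts, best first, with "p" (0 to 1); they miss things now and then, are a little off and sometimes report something else, mostly with a low value. They report only what shows in the picture. A call takes as long as a camera call. They do not tell look-alikes from the thing itself.
- recognise(camera, target): "xy" ([column, row] in pixels, amid what is visible of it).
- place_of(camera, target): "xy" ([column, row] in pixels: a listed point, or the origin of a listed thing).
The state is a dict: "time_s": time; "joint_positions": joint angles; "qvel": joint speeds; "tau": joint torques, N m; "position": TCP position; "tcp_rot": TCP orientation; "force": force on the tool from outside, world axes, zero at the start; "moment": the same for the moment, N m; "opening": opening from 0.0 (shut) to 1.0 (fully open).
Only numpy, scipy, OpenCV 4.12 (cv2) and the standard library are available. Lean on these libraries where they do the work, as an engineer would, in place of code of your own. Each camera call takes 0.05 s, during which the arm holds its last target.

## Working session

There is one attempt and no reset: what is moved stays moved. The work goes in short steps, Python scripts to look and compute and a tool call to move; the robot and the scene stay as the last step left them, time stands still between calls to the robot, and variables do not carry over. Pictures are saved under pics/ and viewed, and the job is handed in when it is done.

Besides the shell and the picture viewer there is one more tool, called after "Call:" as name(argument=value, ...), one argument or row to a line, values as JSON. send_rows: Moves the arm, as the interface text tells. Its arguments: {"type":"object","properties":{"motion":{"type":"array","items":{"type":"array"}},"gripper":{"type":"number"}},"required":["motion"]}

```bash
ls; mkdir -p pics; cat > h.py <<'E'
import numpy as np, cv2
from rig import bot, capture, recognise, place_of
def ray(c,xy):
    K=np.array([[c['fx'],0,c['cx']],[0,c['fy'],c['cy']],[0,0,1.]])
    u=cv2.undistortPoints(np.array([[xy]],float),K,np.array(c['dist_coeffs'],float))[0,0]
    R=cv2.Rodrigues(np.array(c['rvec'],float))[0];t=np.array(c['tvec'],float).ravel()
    d=R.T@np.array([u[0],u[1],1]);o=-R.T@t
    return o,d/np.linalg.norm(d)
def atz(c,xy,z):
    o,d=ray(c,xy);return o+d*(z-o[2])/d[2]
def proj(c,P):
    K=np.array([[c['fx'],0,c['cx']],[0,c['fy'],c['cy']],[0,0,1.]])
    return cv2.projectPoints(np.array(P,float).reshape(-1,3),np.array(c['rvec'],float),np.array(c['tvec'],float),K,np.array(c['dist_coeffs'],float))[0].reshape(-1,2)
def tri(rs):
    A=np.zeros((3,3));b=np.zeros(3)
    for o,d in rs:
        M=np.eye(3)-np.outer(d,d);A+=M;b+=M@o
    p=np.linalg.solve(A,b)
    return p,[float(np.linalg.norm((np.eye(3)-np.outer(d,d))@(p-o))) for o,d in rs]
def circ(c,ctr,r,n=72):
    a=np.linspace(0,2*np.pi,n);return proj(c,np.c_[ctr[0]+r*np.cos(a),ctr[1]+r*np.sin(a),np.full(n,ctr[2])])
E
python3 - <<'E'
from h import *
s=bot.read_state();print(s['time_s'],s['position'],s['tcp_rot'],s['opening'],bot.grip_point_offset)
zs=dict(flange_center=.13,lid=.13,lid_knob=.214,crucible=.065,crucible_mouth=.107,thermometer=.004,mat=0,spare_crucible=.004,desiccator=0,weighing_jar=0)
for n in ['scene','top']:
    c=capture(n);cv2.imwrite(f'pics/{n}0.png',c['image'])
    print(n,ray(c,[320,240]))
    for t,z in zs.items():
        for r in place_of(n,t)[:4]:print(n,t,np.round(r['xy'],1),round(r['p'],2),atz(c,r['xy'],z).round(4))
E
```

```text
pics
0.0 [0.15534989 0.60458091 0.20106057] [[ 2.49145563e-01  9.68465603e-01 -9.29557013e-04]
 [ 9.68463665e-01 -2.49146964e-01 -1.97994510e-03]
 [-2.14910503e-03 -4.06947655e-04 -9.99997608e-01]] 0.9996961205224923 0.0187
scene (array([ 1.30387305, -0.27692339,  1.41153012]), array([-0.52213665,  0.16310811, -0.8371195 ]))
scene flange_center [403.2 245.9] 0.83 [0.609 0.186 0.13 ]
scene lid [342.2 208.9] 0.8 [0.4248 0.0722 0.13  ]
scene lid [390.1 170.7] 0.73 [0.3409 0.2661 0.13  ]
scene lid [401.8 223.2] 0.69 [0.5361 0.2154 0.13  ]
scene lid_knob [385.7 153.1] 0.77 [0.3362 0.2467 0.214 ]
scene lid_knob [339.1 194.2] 0.71 [0.4311 0.06   0.214 ]
scene lid_knob [183.2 315.8] 0.67 [ 0.6445 -0.4365  0.214 ]
scene lid_knob [406.  210.8] 0.59 [0.5526 0.2117 0.214 ]
scene crucible [399.8 271.2] 0.74 [0.649  0.1636 0.065 ]
scene crucible_mouth [397.  260.3] 0.55 [0.6341 0.1574 0.107 ]
scene thermometer [290.9 287.1] 0.94 [ 0.5517 -0.1409  0.004 ]
scene mat [285.9 298.2] 0.87 [ 0.5794 -0.166   0.    ]
scene spare_crucible [260.8 296.5] 0.87 [ 0.5495 -0.2339  0.004 ]
scene desiccator [400.1 
[... 268 characters left out ...]
 343.8] 0.96 [0.3231 0.0768 0.13  ]
top lid [192.2 392.8] 0.58 [0.2292 0.2799 0.13  ]
top lid [227.1 250.8] 0.55 [0.5352 0.2027 0.13  ]
top lid [344.7 164.4] 0.23 [ 0.7281 -0.0723  0.13  ]
top lid_knob [281.2 344. ] 0.77 [0.3188 0.0824 0.214 ]
top lid_knob [219.1 240.5] 0.67 [0.5399 0.2067 0.214 ]
top lid_knob [184.2 390.6] 0.61 [0.2359 0.2781 0.214 ]
top crucible [246.1 211.2] 0.84 [0.6444 0.166  0.065 ]
top crucible_mouth [243.9 203.8] 0.57 [0.6504 0.1659 0.107 ]
top thermometer [372.5 250.3] 0.93 [ 0.5481 -0.1368  0.004 ]
top mat [386.2 238.5] 0.7 [ 0.5773 -0.173   0.    ]
top weighing_jar [244.7 177.1] 0.73 [0.7532 0.1754 0.    ]
top weighing_jar [214.8 238.5] 0.38 [0.5961 0.2525 0.    ]
```

View pics/scene0.png

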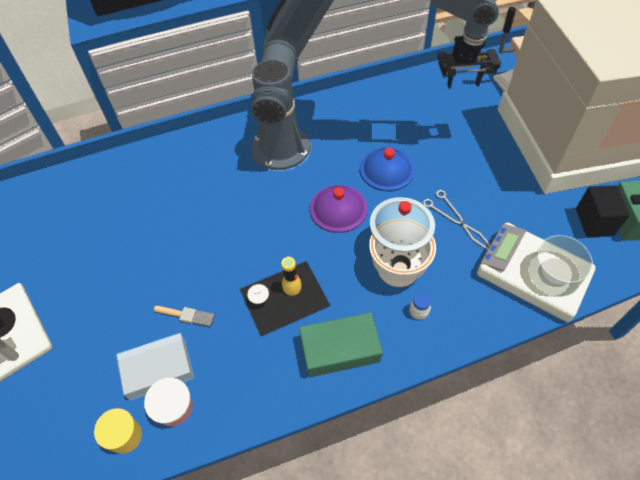

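View pics/top0.png

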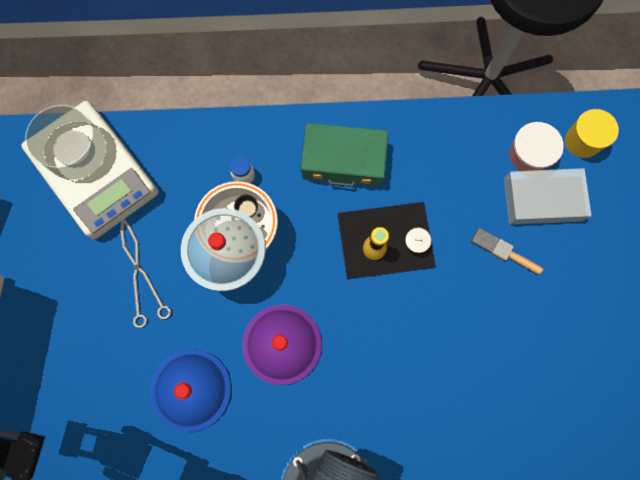

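```bash
python3 - <<'E'
import cv2
a=cv2.imread('pics/scene0.png')[150:330,220:460];b=cv2.imread('pics/top0.png')[150:330,170:410]
cv2.imwrite('pics/crop0.png',cv2.resize(cv2.vconcat([a,b]),None,fx=1.66,fy=1.66,interpolation=cv2.INTER_CUBIC))
cv2.imwrite('pics/c1.png',cv2.resize(cv2.imread('pics/scene0.png')[190:330,340:460],None,fx=4,fy=4,interpolation=cv2.INTER_CUBIC))
cv2.imwrite('pics/c2.png',cv2.resize(cv2.imread('pics/top0.png')[160:300,170:290],None,fx=4,fy=4,interpolation=cv2.INTER_CUBIC))
E
```

```text
(no output)
```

View crops.

The clear lid is on the white desiccator: its red knob is at scene (405,208) and top (217,241). The purple lid (339,193 / 280,343) and the blue lid (389,154 / 182,391) are the look-alikes standing on the bench. The thermometer, yellow with a black grip, is on the mat at scene (290,280). I'll confirm this in crops.

View pics/c1.png

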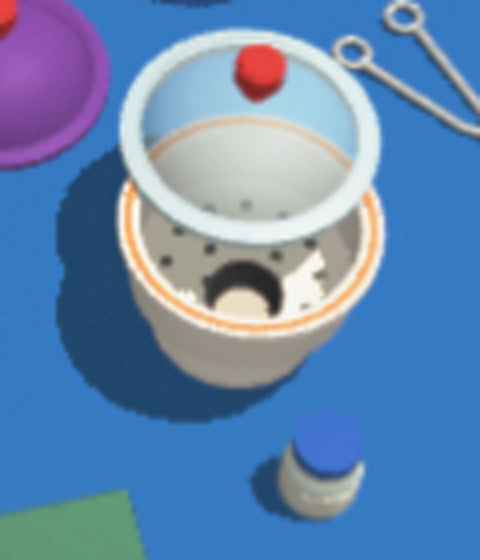

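View pics/c2.png

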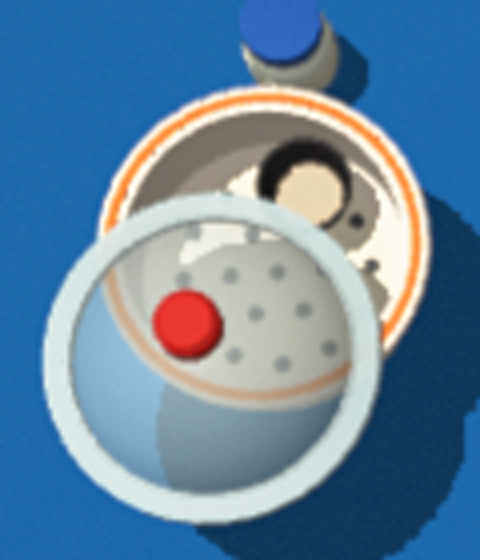

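View pics/crop0.png

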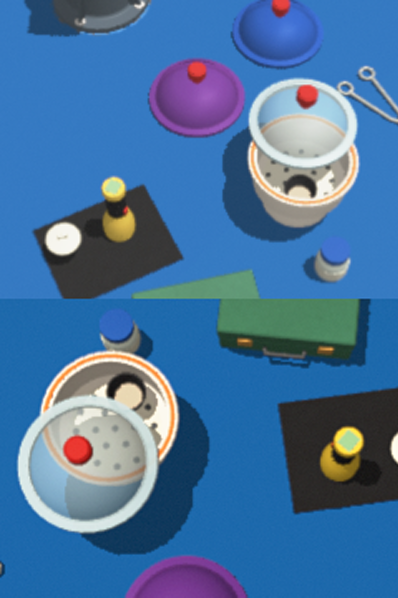

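```bash
cat > loc.py <<'E'
from h import *
from scipy.optimize import minimize, least_squares
def gradmax(c,x0,z,r,ang=None,s=1.0):
    g=cv2.GaussianBlur(c['image'].astype(np.float32),(0,0),s)
    m=np.zeros(g.shape[:2],np.float32)
    for k in range(3):
        m+=np.hypot(cv2.Sobel(g[...,k],cv2.CV_32F,1,0),cv2.Sobel(g[...,k],cv2.CV_32F,0,1))
    a=np.radians(np.arange(0,360,3)) if ang is None else np.radians(ang)
    def f(p):
        q=proj(c,np.c_[p[0]+r*np.cos(a),p[1]+r*np.sin(a),np.full(len(a),z)]).astype(np.float32)
        return -np.mean(cv2.remap(m,q[:,:1],q[:,1:],cv2.INTER_LINEAR))
    best=min(((f((x0[0]+dx,x0[1]+dy)),x0[0]+dx,x0[1]+dy) for dx in np.arange(-.02,.021,.002) for dy in np.arange(-.02,.021,.002)))
    r_=minimize(f,best[1:],method='Nelder-Mead',options=dict(xatol=1e-4,fatol=1e-3,initial_simplex=[best[1:],(best[1]+.001,best[2]),(best[1],best[2]+.001)]))
    return r_.x,-r_.fun
def red(c,xy,rad=14):
    im=c['image'].astype(int);m=(im[...,2]>130)&(im[...,1]<80)&(im[...,0]<80)
    v,u=np.nonzero(m);k=np.hypot(u-xy[0],v-xy[1])<rad
    return np.array([u[k].mean(),v[k].mean()]),k.sum()
E
python3 - <<'E'
from loc import *
C={n:capture(n) for n in('scene','top')}
rk=[]
for n,c in C.items():
    im=c['image'].astype(int);hsv=cv2.cvtColor(c['image'],cv2.COLOR_BGR2HSV)
    m=(hsv[...,0]>=5)&(hsv[...,0]<=20)&(hsv[...,1]>130)&(hsv[...,2]>150)
    v,u=np.nonzero(m);P=np.array([atz(c,(a,b),.13) for a,b in zip(u,v)])
    P=P[np.hypot(P[:,0]-.605,P[:,1]-.185)<.11]
    s=least_squares(lambda p:np.hypot(P[:,0]-p[0],P[:,1]-p[1])-p[2],[.605,.185,.087],loss='soft_l1',f_scale=.002)
    print(n,'oring',s.x.round(4),len(P))
    x,k=red(c,(405,208) if n=='scene' else (217,241));print('knob px',x,k,atz(c,x,.216).round(4));rk.append(ray(c,x))
    print('lid top edge',gradmax(c,(.537,.208),.139,.094),'bottom edge',gradmax(c,(.537,.208),.130,.094))
    print('base',gradmax(c,(.605,.185),.130,.094,np.arange(-90,60,3)))
    print('cruc r29',gradmax(c,(.648,.165),.107,.029))
    print('jar cap',gradmax(c,(.756,.175),.075,.028))
    print('spare',gradmax(c,(.55,-.234),.062,.030))
print('knob tri',tri(rk))
for t in ['thermometer','mat','lid','crucible','spare_crucible','crucible_mouth','gauge_case']:
    a=place_of('scene',t);b=place_of('top',t)
    print(t,[ (r['xy'],round(r['p'],2)) for r in b[:2]])
    if a and b and t in('thermometer','mat','crucible','crucible_mouth'):print(tri([ray(C['scene'],a[0]['xy']),ray(C['top'],b[0]['xy'])]))
E
```

```text
scene oring [0.6044 0.1851 0.0872] 46
knob px [404.61386139 207.03960396] 101 [0.5407 0.2129 0.216 ]
lid top edge (array([0.53978608, 0.21341601]), np.float64(696.9401245117188)) bottom edge (array([0.53469179, 0.21667269]), np.float64(678.2872314453125))
base (array([0.60745065, 0.18378369]), np.float64(602.323486328125))
cruc r29 (array([0.64678643, 0.16161005]), np.float64(645.794921875))
jar cap (array([0.76202287, 0.17663132]), np.float64(224.80003356933594))
spare (array([ 0.56777216, -0.24145887]), np.float64(1285.7037353515625))
top oring [0.6046 0.1836 0.0873] 243
knob px [216.36138614 240.41584158] 202 [0.5398 0.2121 0.216 ]
lid top edge (array([0.53932935, 0.21190448]), np.float64(813.0695190429688)) bottom edge (array([0.54096243, 0.21335981]), np.float64(781.4979248046875))
base (array([0.605905  , 0.18289001]), np.float64(866.0741577148438))
cruc r29 (array([0.63044668, 0.15046831]), np.float64(594.3372802734375))
jar cap (array([0.7256684 , 0.17216919]), np.float64(380.6944580078125))
spare (array([ 0.55700865, -0.23946536]), np.float64(1388.2379150390625))
knob tri (array([0.54017031, 0.21271294, 0.21519193]), [0.0004669193271419343, 0.00046691932714186323])
thermometer [([373.9, 251.8], 0.65), ([216.0, 242.9], 0.61)]
(array([ 0.54643497, -0.13550326, -0.00068604]), [0.005139951396889083, 0.005139951396889097])
mat [([386.0, 240.8], 0.84)]
(array([ 0.57589348, -0.16663496, -0.01141062]), [0.0072151926539007405, 0.007215192653900729])
lid [([223.5, 251.5], 0.98), ([191.4, 392.1], 0.91)]
crucible [([247.1, 208.4], 0.75), ([246.3, 177.9], 0.33)]
(array([0.65185593, 0.16163343, 0.06023449]), [0.0024403770637466448, 0.0024403770637465407])
spare_crucible [([415.7, 243.0], 0.63)]
crucible_mouth [([245.4, 206.3], 0.55)]
(array([0.64164222, 0.15919096, 0.11260062]), [0.0027541227859758737, 0.002754122785975834])
gauge_case [([343.1, 162.3], 0.7)]
```

```bash
cat > go.py <<'E'
from h import *
import sys
def d(*t):
    s=bot.read_state();R=np.array(s['tcp_rot']);p=np.array(s['position'])
    print('t',round(s['time_s'],2),'pos',p.round(4),'open',round(s['opening'],3),'F',np.round(s['force'],1),'j6',round(s['joint_positions'][5],1),'yaw',round(np.degrees(np.arctan2(R[1,0],R[0,0])),1))
    for q in t: print('->',q,'tool mm',(R.T@(np.array(q)-p)*1000).round(1))
if __name__=='__main__':
    a=list(map(float,sys.argv[1:]));d(*[a[i:i+3] for i in range(0,len(a),3)])
E
python3 - <<'E'
from loc import *
C={n:capture(n) for n in('scene','top')}
vis=[]
for n,c in C.items():
    x0=(.549,-.138)
    x,s=gradmax(c,x0,.149,.020,s=.7);print(n,'tail',x,s)
    y,s=gradmax(c,x0,.034,.028,s=.7);print(n,'nose',y,s)
    im=cv2.resize(c['image'],None,fx=4,fy=4,interpolation=cv2.INTER_CUBIC)
    for P,r,col in[((*x0,.149),.02,(255,0,0)),((*x0,.034),.028,(255,0,255)),((*x0,.004),.028,(255,0,255)),((.6455,.161,.107),.029,(0,255,0)),((.6045,.184,.13),.094,(0,255,255)),((.54,.2125,.139),.094,(0,0,255))]:
        q=circ(c,P,r)*4+1.5
        cv2.polylines(im,[q.astype(int)],True,col,1)
    u=[(225,225,325,345),(340,190,440,310)] if n=='scene' else [(320,190,440,290),(170,165,290,300)]
    for k,(a,b,e,f) in enumerate(u): vis.append(cv2.resize(im[b*4:f*4,a*4:e*4],(400,300)) if 0 else im[b*4:f*4,a*4:e*4])
h=[cv2.resize(v,(int(v.shape[1]*300/v.shape[0]),300)) for v in vis]
h=[cv2.copyMakeBorder(v,0,0,0,400-v.shape[1],cv2.BORDER_CONSTANT) for v in h]
cv2.imwrite('pics/ov1.png',cv2.vconcat([cv2.hconcat(h[:2]),cv2.hconcat(h[2:])]))
E
python3 go.py .549 -.138 .25
```

```text
scene tail [ 0.55414137 -0.13857551] 902.56640625
scene nose [ 0.5658449  -0.14119347] 520.7146606445312
top tail [ 0.55123681 -0.13937237] 1054.9825439453125
top nose [ 0.57068406 -0.15105911] 601.4890747070312
t 2.0 pos [0.1557 0.6053 0.202 ] open 0.997 F [-0.1  0.1  0.6] j6 -10.2 yaw 75.6
-> [0.549, -0.138, 0.25] tool mm [-621.8  566.1  -48. ]
```

View pics/ov1.png

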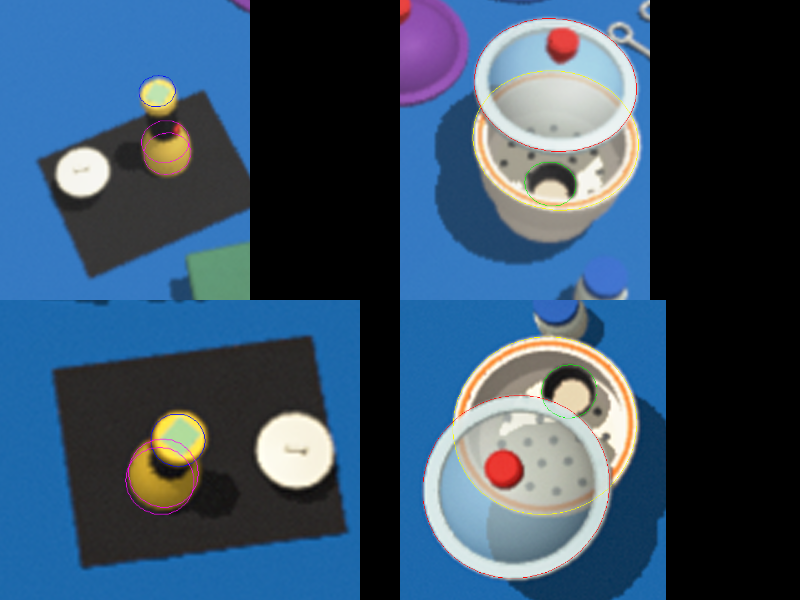

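The overlaid circles match the lid, flange, crucible and thermometer outlines. Next I'll move over the thermometer at about (0.552,-0.139).

Call:
send_rows(
  motion=[
    [[-28,25,-10],0],
    [[-30,27,-10],0],
    [[-30,27,-10],0],
    [[-30,27,-10],0],
    [[-30,27,-10],0],
  ],
  gripper=0,
)

```text
time_s: 2.42
position: [0.2463, 0.4308, 0.2493]
tcp_rot: [[0.237, 0.971, -0.002], [0.971, -0.237, 0.002], [0.001, -0.002, -1.0]]
force: [1.0, -0.4, 1.0]
opening: 0.999
```

```bash
python3 go.py .552 -.139 .25
```

```text
t 2.42 pos [0.2463 0.4308 0.2493] open 0.999 F [ 1.  -0.4  1. ] j6 -29.1 yaw 76.3
-> [0.552, -0.139, 0.25] tool mm [-480.9  432.2   -2.2]
```

Call:
send_rows(
  motion=[
    [[-30,27,0],0],
    [[-30,27,0],0],
    [[-30,27,0],0],
    [[-30,27,0],0],
    [[-30,27,0],0],
  ],
)

```text
time_s: 2.83
position: [0.3456, 0.2476, 0.2529]
tcp_rot: [[0.233, 0.972, 0.008], [0.972, -0.233, 0.008], [0.009, 0.006, -1.0]]
force: [1.3, 0.4, -0.5]
opening: 0.999
```

Call:
send_rows(
  motion=[
    [[-30,27,0],0],
    [[-30,27,0],0],
    [[-30,27,0],0],
    [[-30,27,0],0],
    [[-30,27,0],0],
  ],
)

```text
time_s: 3.25
position: [0.4436, 0.0634, 0.2544]
tcp_rot: [[0.234, 0.972, 0.013], [0.972, -0.234, 0.009], [0.012, 0.011, -1.0]]
force: [0.3, 0.6, -1.4]
opening: 1.0
```

Call:
send_rows(
  motion=[
    [[-30,27,0],0],
    [[-30,27,0],0],
    [[-30,27,0],0],
    [[-30,27,0],0],
    [[-30,27,0],0],
  ],
)

```text
time_s: 3.67
position: [0.5407, -0.121, 0.2557]
tcp_rot: [[0.237, 0.971, 0.017], [0.971, -0.237, 0.009], [0.013, 0.014, -1.0]]
force: [-0.4, 0.4, -0.7]
opening: 0.995
```

```bash
python3 go.py .552 -.139 .22
```

```text
t 3.67 pos [ 0.5407 -0.121   0.2557] open 0.995 F [-0.4  0.4 -0.7] j6 -101.3 yaw 76.3
-> [0.552, -0.139, 0.22] tool mm [-15.3  14.7  35.7]
```

Call:
send_rows(
  motion=[
    [[-8,8,8],0],
    [[-7,7,8],0],
    [[0,0,0],0],
    [[0,0,0],0],
    [[0,0,0],0],
  ],
)

```text
time_s: 4.08
position: [0.5556, -0.1473, 0.2379]
tcp_rot: [[0.245, 0.969, 0.019], [0.97, -0.245, 0.006], [0.011, 0.017, -1.0]]
force: [-0.4, 0.1, 0.6]
opening: 1.002
```

```bash
python3 - <<'E'
from loc import *
from go import d
c=capture('wrist');im=c['image'].copy()
for P,r,col in[((.552,-.139,.149),.02,(255,0,0)),((.552,-.139,.034),.028,(255,0,255))]:
    cv2.polylines(im,[circ(c,P,r).astype(int)],True,col,1)
cv2.imwrite('pics/w1.png',im)
print(gradmax(c,(.552,-.139),.149,.02))
d([.552,-.139,.150],[.552,-.139,.090])
E
```

```text
(array([ 0.54921276, -0.13971567]), np.float64(464.2196350097656))
t 4.13 pos [ 0.5554 -0.1468  0.238 ] open 1.0 F [ 0.2 -0.5 -0.1] j6 -102.6 yaw 75.9
-> [0.552, -0.139, 0.15] tool mm [ 5.7 -6.7 88. ]
-> [0.552, -0.139, 0.09] tool mm [  5.   -7.7 148. ]
```

View pics/w1.png

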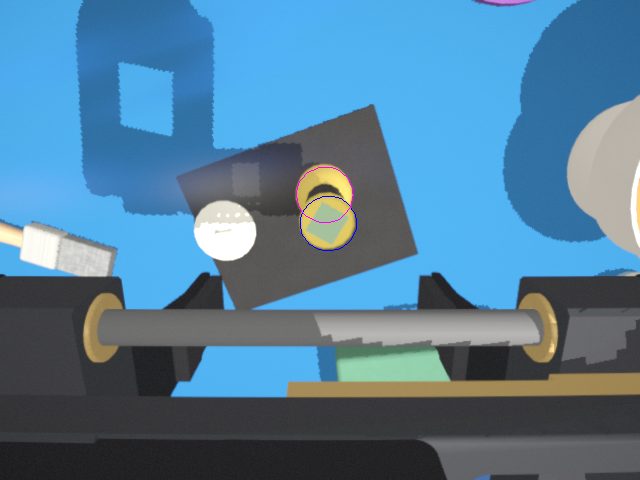

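Call:
send_rows(
  motion=[
    [[3,-4,20],0],
    [[2,-3,20],0],
    [[0,0,20],0],
    [[0,0,20],0],
    [[0,0,0],0],
  ],
)

```text
time_s: 4.55
position: [0.5509, -0.1319, 0.1605]
tcp_rot: [[0.235, 0.972, 0.025], [0.972, -0.235, 0.005], [0.011, 0.023, -1.0]]
force: [-1.0, 0.8, -0.0]
opening: 0.999
```

```bash
python3 go.py .552 -.139 .090
```

```text
t 4.55 pos [ 0.5509 -0.1319  0.1605] open 0.999 F [-1.   0.8 -0. ] j6 -102.3 yaw 76.4
-> [0.552, -0.139, 0.09] tool mm [-7.5  1.1 70.4]
```

Call:
send_rows(
  motion=[
    [[-3,1,5],0],
    [[-2,0,15],0],
    [[0,0,15],0],
    [[0,0,12],0],
    [[0,0,0],0],
  ],
)

```text
time_s: 4.97
position: [0.5544, -0.134, 0.1179]
tcp_rot: [[0.228, 0.973, 0.033], [0.974, -0.228, 0.002], [0.01, 0.032, -0.999]]
force: [-0.7, 0.3, 0.1]
opening: 1.002
```

```bash
python3 go.py .552 -.139 .090
```

```text
t 4.97 pos [ 0.5544 -0.134   0.1179] open 1.002 F [-0.7  0.3  0.1] j6 -102.9 yaw 76.8
-> [0.552, -0.139, 0.09] tool mm [-5.6 -2.1 27.8]
```

Call:
send_rows(
  motion=[
    [[-3,-1,8],0],
    [[-2,-1,10],0],
    [[0,0,8],0],
    [[0,0,2],0],
    [[0,0,0],0],
  ],
)

```text
time_s: 5.38
position: [0.5547, -0.1395, 0.0916]
tcp_rot: [[0.227, 0.973, 0.04], [0.974, -0.227, -0.001], [0.008, 0.039, -0.999]]
force: [0.3, 0.1, -0.2]
opening: 0.995
```

```bash
python3 go.py .552 -.139 .090
```

```text
t 5.38 pos [ 0.5547 -0.1395  0.0916] open 0.995 F [ 0.3  0.1 -0.2] j6 -103.6 yaw 76.9
-> [0.552, -0.139, 0.09] tool mm [-0.2 -2.8  1.5]
```

Call:
send_rows(
  motion=[
    [[0,-1,0],0],
    [[0,0,0],0],
    [[0,0,0],0],
    [[0,0,0],0],
    [[0,0,0],0],
  ],
  gripper=1,
)

```text
time_s: 5.8
position: [0.5543, -0.1396, 0.0924]
tcp_rot: [[0.227, 0.973, 0.041], [0.974, -0.227, -0.002], [0.008, 0.041, -0.999]]
force: [-0.2, 0.3, -0.7]
opening: 0.71
```

Call:
send_rows(
  motion=[
    [[0,0,0],0],
    [[0,0,0],0],
    [[0,0,0],0],
    [[0,0,0],0],
    [[0,0,0],0],
  ],
)

```text
time_s: 6.22
position: [0.5547, -0.1399, 0.093]
tcp_rot: [[0.226, 0.973, 0.042], [0.974, -0.226, -0.003], [0.007, 0.042, -0.999]]
force: [-0.4, -0.4, -0.8]
opening: 0.435
```

Call:
send_rows(
  motion=[
    [[0,0,0],0],
    [[0,0,0],0],
    [[0,0,0],0],
    [[0,0,0],0],
    [[0,0,0],0],
  ],
)

```text
time_s: 6.63
position: [0.5547, -0.1399, 0.093]
tcp_rot: [[0.227, 0.973, 0.042], [0.974, -0.227, -0.003], [0.007, 0.042, -0.999]]
force: [-0.6, -0.6, 0.6]
opening: 0.433
```

Call:
send_rows(
  motion=[
    [[0,0,-3],0],
    [[0,0,-10],0],
    [[0,0,-15],0],
    [[0,0,-20],0],
    [[0,0,-20],0],
  ],
)

```text
time_s: 7.05
position: [0.547, -0.1373, 0.1589]
tcp_rot: [[0.227, 0.974, 0.029], [0.974, -0.227, 0.004], [0.011, 0.027, -1.0]]
force: [-0.1, -0.1, -1.9]
opening: 0.434
```

Call:
send_rows(
  motion=[
    [[0,0,-30],0],
    [[0,0,-30],0],
    [[0,0,-30],0],
    [[0,0,-25],0],
    [[0,0,-10],0],
  ],
)

```text
time_s: 7.47
position: [0.5409, -0.1365, 0.2933]
tcp_rot: [[0.227, 0.974, 0.027], [0.974, -0.227, 0.005], [0.011, 0.025, -1.0]]
force: [1.0, -0.1, -1.7]
opening: 0.434
```

```bash
python3 - <<'E'
from h import *
from go import d
a=capture('wrist')['image'];b=capture('scene')['image']
cv2.imwrite('pics/w2.png',cv2.hconcat([cv2.resize(a,(400,300)),cv2.resize(b[150:390,160:480],(400,300))]))
d([.646,.161,.293])
E
```

```text
t 7.57 pos [ 0.5411 -0.1366  0.2922] open 0.432 F [ 0.6 -0.5 -2.3] j6 -103.4 yaw 76.9
-> [0.646, 0.161, 0.293] tool mm [313.6  34.7   3.6]
```

View pics/w2.png

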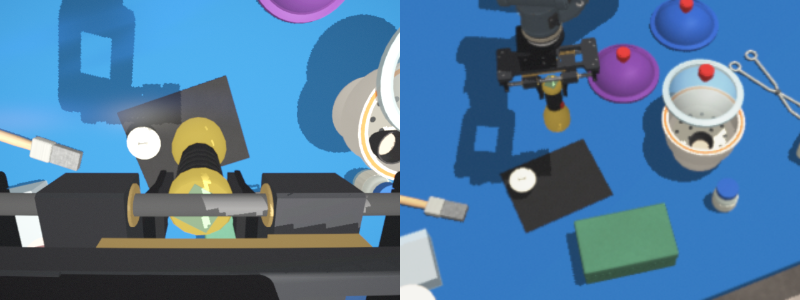

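```bash
cat > th.py <<'E'
from h import *
from go import d
Rg=np.array([[.227,.973,.042],[.974,-.227,-.003],[.007,.042,-.999]]);u,_,v=np.linalg.svd(Rg);Rg=u@v
pg=np.array([.5547,-.1399,.093]);lo=np.array([.552,-.139,.004])
def lens():
    s=bot.read_state();R=np.array(s['tcp_rot']);p=np.array(s['position'])
    Rt=R@Rg.T  # thermometer rotation (upright at grasp)
    return p+Rt@(lo-pg),Rt,R,p
def aim(M=np.array([.646,.161,.107]),h=.1):
    L,Rt,R,p=lens();m=Rt.T@(M-L)
    print('lens',L.round(4),'tilt',np.arccos(Rt[2,2]).round(3),'mouth in therm',m.round(4),'tool mm',(R.T@(Rt@(m+[0,0,h]))*1000).round(1))
if __name__=='__main__': d();aim()
E
python3 th.py
```

```text
t 7.57 pos [ 0.5411 -0.1366  0.2922] open 0.432 F [ 0.6 -0.5 -2.3] j6 -103.4 yaw 76.9
lens [ 0.5371 -0.135   0.2033] tilt 0.016 mouth in therm [ 0.1104  0.2952 -0.097 ] tool mm [312.5  40.6   0.8]
```

Call:
send_rows(
  motion=[
    [[15,2,0],0],
    [[25,3,0],0],
    [[28,4,0],0],
    [[28,4,0],0],
    [[28,4,0],0],
  ],
)

```text
time_s: 7.98
position: [0.5812, -0.0206, 0.2887]
tcp_rot: [[0.237, 0.971, 0.016], [0.971, -0.237, 0.005], [0.008, 0.014, -1.0]]
force: [0.0, -0.1, -1.7]
opening: 0.43
```

Call:
send_rows(
  motion=[
    [[28,4,0],0],
    [[28,4,0],0],
    [[28,4,0],0],
    [[25,3,0],0],
    [[20,2,0],0],
  ],
)

```text
time_s: 8.4
position: [0.6238, 0.109, 0.2802]
tcp_rot: [[0.237, 0.972, -0.003], [0.972, -0.237, 0.007], [0.006, -0.005, -1.0]]
force: [-0.1, -0.4, -2.2]
opening: 0.437
```

```bash
python3 th.py
```

```text
t 8.4 pos [0.6238 0.109  0.2802] open 0.437 F [-0.1 -0.4 -2.2] j6 -76.8 yaw 76.3
lens [0.6171 0.1109 0.1914] tilt 0.046 mouth in therm [ 0.0322  0.0496 -0.0836] tool mm [ 55.7  20.8 -15.2]
```

Call:
send_rows(
  motion=[
    [[17,6,-6],0],
    [[17,6,-6],0],
    [[12,4,-4],0],
    [[6,2,0],0],
    [[2,0,0],0],
  ],
)

```text
time_s: 8.82
position: [0.6492, 0.1652, 0.2852]
tcp_rot: [[0.231, 0.973, -0.024], [0.973, -0.23, 0.008], [0.003, -0.025, -1.0]]
force: [-0.1, -1.1, -1.3]
opening: 0.435
```

```bash
python3 th.py
```

```text
t 8.82 pos [0.6492 0.1652 0.2852] open 0.435 F [-0.1 -1.1 -1.3] j6 -72.3 yaw 76.7
lens [0.6407 0.1671 0.1966] tilt 0.067 mouth in therm [ 0.0113 -0.0071 -0.089 ] tool mm [ -4.3  13.  -10.5]
```

Call:
send_rows(
  motion=[
    [[-2,6,-5],0],
    [[-2,5,-5],0],
    [[0,1,0],0],
    [[0,0,0],0],
    [[0,0,0],0],
  ],
)

```text
time_s: 9.23
position: [0.6587, 0.1548, 0.292]
tcp_rot: [[0.233, 0.972, -0.032], [0.973, -0.233, 0.006], [-0.001, -0.033, -0.999]]
force: [1.1, 0.7, -1.8]
opening: 0.437
```

```bash
python3 th.py; python3 - <<'E'
from h import *
from th import lens
L,Rt,R,p=lens()
a=capture('wrist')['image'];o=[]
for n,b in(('scene',(340,130,460,310)),('top',(160,120,300,300))):
    c=capture(n);im=cv2.resize(c['image'],None,fx=3,fy=3,interpolation=cv2.INTER_CUBIC)
    al=np.linspace(0,6.28,60);q=L+(Rt@np.c_[.028*np.cos(al),.028*np.sin(al),0*al].T).T
    cv2.polylines(im,[(proj(c,q)*3+1).astype(int)],True,(255,0,255),1)
    q=L+(Rt@np.c_[.02*np.cos(al),.02*np.sin(al),0*al+.145].T).T
    cv2.polylines(im,[(proj(c,q)*3+1).astype(int)],True,(255,0,0),1)
    cv2.polylines(im,[(circ(c,(.646,.161,.107),.029)*3+1).astype(int)],True,(0,255,0),1)
    o.append(cv2.resize(im[b[1]*3:b[3]*3,b[0]*3:b[2]*3],(400,540)))
cv2.imwrite('pics/aim.png',cv2.hconcat(o))
cv2.imwrite('pics/aimw.png',a)
E
```

```text
t 9.23 pos [0.6587 0.1548 0.292 ] open 0.437 F [ 1.1  0.7 -1.8] j6 -73.0 yaw 76.5
lens [0.6495 0.1565 0.2035] tilt 0.075 mouth in therm [ 0.0037  0.0036 -0.0965] tool mm [ 4.4  2.9 -3.3]
```

View pics/aim.png

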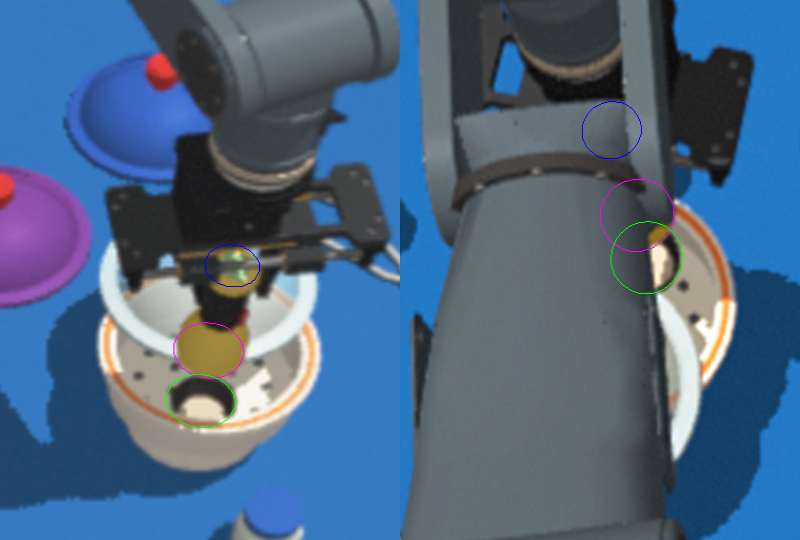

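View pics/aimw.png

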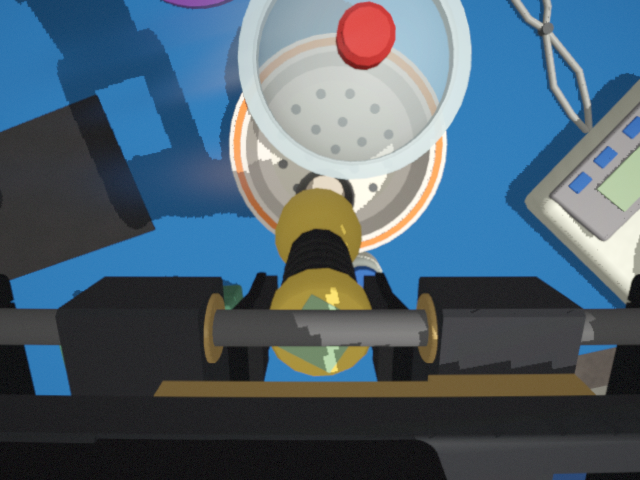

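```bash
python3 - <<'E'
from h import *
from th import lens
L,Rt,R,p=lens();c=capture('wrist');im=c['image'].copy()
al=np.linspace(0,6.28,60)
for h,r,col in((0,.028,(255,0,255)),(.03,.028,(255,0,255)),(.145,.02,(255,0,0)),(.129,.02,(255,0,0))):
    q=L+(Rt@np.c_[r*np.cos(al),r*np.sin(al),0*al+h].T).T
    cv2.polylines(im,[proj(c,q).astype(int)],True,col,1)
cv2.polylines(im,[circ(c,(.646,.161,.107),.029).astype(int)],True,(0,255,0),1)
cv2.polylines(im,[circ(c,(.6045,.184,.13),.094).astype(int)],True,(0,255,0),1)
cv2.polylines(im,[circ(c,(.54,.2125,.139),.094).astype(int)],True,(0,0,255),1)
cv2.imwrite('pics/aimw2.png',im)
E
```

```text
(no output)
```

View pics/aimw2.png

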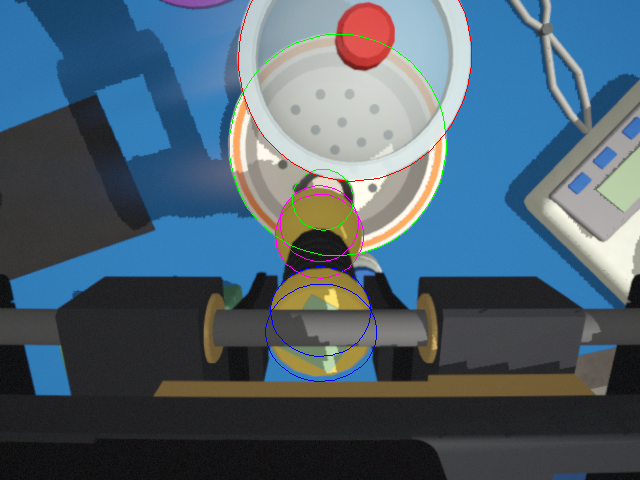

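Call:
send_rows(
  motion=[
    [[3,2,-1],0],
    [[1,1,0],0],
    [[0,0,0],0],
    [[0,0,0],0],
    [[0,0,0],0],
  ],
)

```text
time_s: 9.85
position: [0.6625, 0.1594, 0.2933]
tcp_rot: [[0.232, 0.972, -0.032], [0.973, -0.231, 0.007], [-0.001, -0.032, -0.999]]
force: [0.5, -0.2, -1.7]
opening: 0.438
```

```bash
python3 th.py
```

```text
t 9.85 pos [0.6625 0.1594 0.2933] open 0.438 F [ 0.5 -0.2 -1.7] j6 -72.7 yaw 76.6
lens [0.6532 0.1612 0.2048] tilt 0.075 mouth in therm [ 0.0001 -0.0011 -0.098 ] tool mm [-1.   0.4 -2. ]
```

Call:
send_rows(
  motion=[
    [[0,0,0],0],
    [[0,0,0],0],
    [[0,0,0],0],
    [[0,0,0],0],
    [[0,0,0],0],
  ],
)

```text
time_s: 10.27
position: [0.6622, 0.1596, 0.2931]
tcp_rot: [[0.231, 0.972, -0.032], [0.973, -0.231, 0.006], [-0.001, -0.033, -0.999]]
force: [0.0, 0.4, -1.9]
opening: 0.436
```

Call:
send_rows(
  motion=[
    [[0,0,0],0],
    [[0,0,0],0],
    [[0,0,0],0],
    [[0,0,0],0],
    [[0,0,0],0],
  ],
)

```text
time_s: 10.68
position: [0.6621, 0.1595, 0.2932]
tcp_rot: [[0.231, 0.972, -0.032], [0.973, -0.231, 0.006], [-0.001, -0.033, -0.999]]
force: [-0.0, -0.6, -1.2]
opening: 0.431
```

```bash
python3 th.py
```

```text
t 10.68 pos [0.6621 0.1595 0.2932] open 0.431 F [-0.  -0.6 -1.2] j6 -72.8 yaw 76.6
lens [0.6528 0.1613 0.2046] tilt 0.075 mouth in therm [ 0.0005 -0.0012 -0.0979] tool mm [-1.   0.9 -2.1]
```

Call:
send_rows(
  motion=[
    [[0,0,0],0],
    [[0,0,0],0],
    [[0,0,0],0],
    [[0,0,0],0],
    [[0,0,0],0],
  ],
)

```text
time_s: 11.1
position: [0.6622, 0.1595, 0.2932]
tcp_rot: [[0.231, 0.972, -0.032], [0.973, -0.231, 0.006], [-0.001, -0.033, -0.999]]
force: [-0.1, -0.1, -2.4]
opening: 0.434
```

Call:
send_rows(
  motion=[
    [[0,0,0],0],
    [[0,0,0],0],
    [[0,0,0],0],
    [[0,0,0],0],
    [[0,0,0],0],
  ],
)

```text
time_s: 11.52
position: [0.6621, 0.1595, 0.2932]
tcp_rot: [[0.231, 0.972, -0.032], [0.973, -0.231, 0.006], [-0.001, -0.033, -0.999]]
force: [0.5, -0.0, -1.7]
opening: 0.431
```

```bash
python3 - <<'E'
from h import *
from th import lens
L,Rt,R,p=lens();al=np.linspace(0,6.28,60);o=[]
rs={}
for n,b in(('scene',(355,160,435,280)),('wrist',(200,120,440,400))):
    c=capture(n);im=cv2.resize(c['image'],None,fx=3,fy=3,interpolation=cv2.INTER_CUBIC)
    for t in('thermometer','crucible_mouth'):
        r=place_of(n,t);print(n,t,[(x['xy'],round(x['p'],2)) for x in r[:2]], proj(c,L if t[0]=='t' else [.646,.161,.107]))
        if r: rs.setdefault(t,[]).append(ray(c,r[0]['xy']))
    for h,r,col in((0,.028,(255,0,255)),(.03,.028,(255,0,255)),(.145,.02,(255,0,0)),(.129,.02,(255,0,0))):
        q=L+(Rt@np.c_[r*np.cos(al),r*np.sin(al),0*al+h].T).T
        cv2.polylines(im,[(proj(c,q)*3+1).astype(int)],True,col,1)
    cv2.polylines(im,[(circ(c,(.646,.161,.107),.029)*3+1).astype(int)],True,(0,255,0),1)
    o.append(cv2.resize(im[b[1]*3:b[3]*3,b[0]*3:b[2]*3],(400,int(400*(b[3]-b[1])/(b[2]-b[0])))))
for t in rs: print(t,tri(rs[t]))
h=max(x.shape[0] for x in o);o=[cv2.copyMakeBorder(x,0,h-x.shape[0],0,0,cv2.BORDER_CONSTANT) for x in o]
cv2.imwrite('pics/aim3.png',cv2.hconcat(o))
E
```

```text
scene thermometer [([404.7, 246.1], 0.65)] [[404.50336269 246.64212978]]
scene crucible_mouth [([397.8, 262.3], 0.53)] [[399.90412815 263.26575794]]
wrist thermometer [([317.1, 224.3], 0.6)] [[319.44234217 224.85252822]]
wrist crucible_mouth [([319.3, 197.6], 0.78)] [[317.79518665 197.46954487]]
thermometer (array([0.65215161, 0.16079412, 0.20683112]), [0.0010455596680141262, 0.001045559668014126])
crucible_mouth (array([0.64418361, 0.15917672, 0.10978505]), [0.0037940129490415917, 0.0037940129490415773])
```

View pics/aim3.png

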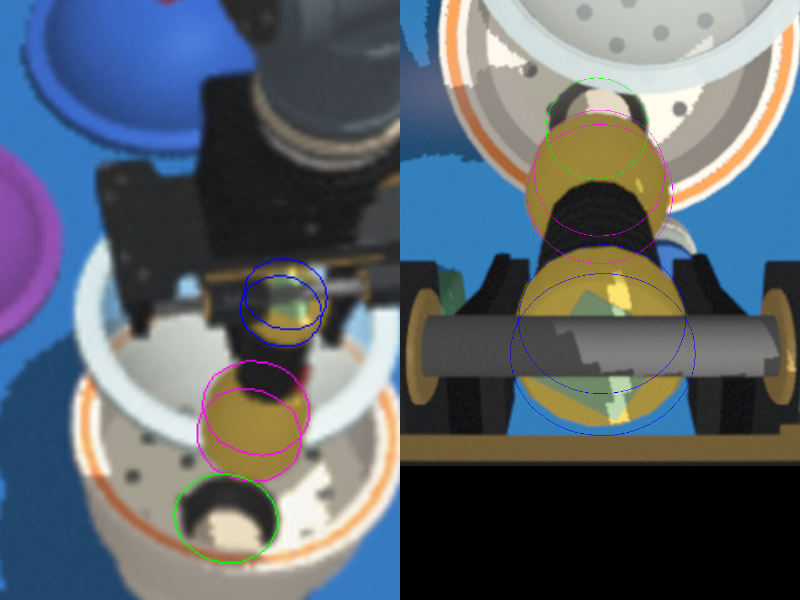

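```bash
python3 go.py .555 -.140 .25
```

```text
t 11.82 pos [0.6622 0.1595 0.2932] open 0.436 F [-0.7  0.1 -1.5] j6 -72.7 yaw 76.6
-> [0.555, -0.14, 0.25] tool mm [-316.1  -33.5   44.7]
```

Call:
send_rows(
  motion=[
    [[-15,-2,0],0],
    [[-25,-3,0],0],
    [[-28,-3,0],0],
    [[-28,-3,0],0],
    [[-28,-3,0],0],
  ],
)

```text
time_s: 12.23
position: [0.6186, 0.0416, 0.2928]
tcp_rot: [[0.222, 0.975, -0.031], [0.975, -0.221, 0.007], [0.0, -0.032, -0.999]]
force: [0.4, -1.0, -1.0]
opening: 0.431
```

Call:
send_rows(
  motion=[
    [[-28,-3,0],0],
    [[-28,-3,0],0],
    [[-28,-3,0],0],
    [[-28,-3,0],0],
    [[-25,-3,0],0],
  ],
)

```text
time_s: 12.65
position: [0.567, -0.0989, 0.2945]
tcp_rot: [[0.222, 0.974, -0.032], [0.975, -0.222, 0.004], [-0.003, -0.032, -0.999]]
force: [0.2, -0.4, -2.1]
opening: 0.433
```

```bash
python3 go.py .555 -.140 .25; python3 th.py
```

```text
t 12.65 pos [ 0.567  -0.0989  0.2945] open 0.433 F [ 0.2 -0.4 -2.1] j6 -97.8 yaw 77.2
-> [0.555, -0.14, 0.25] tool mm [-42.6  -1.1  44.7]
t 12.65 pos [ 0.567  -0.0989  0.2945] open 0.433 F [ 0.2 -0.4 -2.1] j6 -97.8 yaw 77.2
lens [ 0.5577 -0.0975  0.2059] tilt 0.074 mouth in therm [ 0.0967  0.2574 -0.0938] tool mm [272.6  36.   -2.9]
```

Call:
send_rows(
  motion=[
    [[-15,2,12],0],
    [[-12,2,25],0],
    [[-6,2,25],0],
    [[0,0,25],0],
    [[0,0,20],0],
  ],
)

```text
time_s: 13.07
position: [0.5612, -0.1476, 0.1929]
tcp_rot: [[0.232, 0.973, -0.017], [0.973, -0.232, -0.009], [-0.013, -0.014, -1.0]]
force: [-0.4, -0.4, -2.4]
opening: 0.435
```

```bash
python3 go.py .561 -.140 .105; python3 th.py
```

```text
t 13.07 pos [ 0.5612 -0.1476  0.1929] open 0.435 F [-0.4 -0.4 -2.4] j6 -101.4 yaw 76.6
-> [0.561, -0.14, 0.105] tool mm [ 8.5 -0.8 87.8]
t 13.07 pos [ 0.5612 -0.1476  0.1929] open 0.435 F [-0.4 -0.4 -2.4] j6 -101.4 yaw 76.6
lens [ 0.5533 -0.1473  0.1042] tilt 0.059 mouth in therm [0.0906 0.3088 0.0101] tool mm [ 322.    22.6 -107.1]
```

Call:
send_rows(
  motion=[
    [[2,0,20],0],
    [[2,0,20],0],
    [[1,0,20],0],
    [[0,0,15],0],
    [[0,0,4],0],
  ],
)

```text
time_s: 13.48
position: [0.5555, -0.1477, 0.1088]
tcp_rot: [[0.236, 0.972, -0.022], [0.972, -0.236, -0.01], [-0.015, -0.019, -1.0]]
force: [0.5, -0.0, -2.2]
opening: 0.437
```

```bash
python3 th.py
```

```text
t 13.48 pos [ 0.5555 -0.1477  0.1088] open 0.437 F [ 0.5 -0.  -2.2] j6 -101.0 yaw 76.4
lens [ 0.5471 -0.1474  0.0202] tilt 0.064 mouth in therm [0.0902 0.3087 0.0949] tool mm [ 322.4   25.8 -191.8]
```

Call:
send_rows(
  motion=[
    [[0,2,5],0],
    [[0,1,4],0],
    [[0,0,3],0],
    [[0,0,1],0],
    [[0,0,0],0],
  ],
)

```text
time_s: 13.9
position: [0.5588, -0.1509, 0.0968]
tcp_rot: [[0.237, 0.971, -0.019], [0.971, -0.237, -0.012], [-0.016, -0.016, -1.0]]
force: [0.2, 0.9, -2.7]
opening: 0.43
```

```bash
python3 th.py
```

```text
t 13.9 pos [ 0.5588 -0.1509  0.0968] open 0.43 F [ 0.2  0.9 -2.7] j6 -101.0 yaw 76.3
lens [ 0.5507 -0.1508  0.0081] tilt 0.062 mouth in therm [0.0858 0.3118 0.1072] tool mm [ 324.5   21.3 -204.2]
```

Call:
send_rows(
  motion=[
    [[0,0,2],0],
    [[0,0,1],0],
    [[0,0,1],0],
    [[0,0,0],0],
    [[0,0,0],0],
  ],
)

```text
time_s: 14.32
position: [0.5605, -0.1515, 0.0948]
tcp_rot: [[0.236, 0.972, -0.015], [0.972, -0.236, -0.014], [-0.017, -0.011, -1.0]]
force: [0.3, -0.2, -1.3]
opening: 0.435
```

```bash
python3 th.py
```

```text
t 14.32 pos [ 0.5605 -0.1515  0.0948] open 0.435 F [ 0.3 -0.2 -1.3] j6 -101.0 yaw 76.3
lens [ 0.5527 -0.1515  0.0061] tilt 0.058 mouth in therm [0.0842 0.3122 0.1094] tool mm [ 324.6   19.8 -206.5]
```

Call:
send_rows(
  motion=[
    [[0,0,1],0],
    [[0,0,1],0],
    [[0,0,1],0],
    [[0,0,0],0],
    [[0,0,0],0],
  ],
)

```text
time_s: 14.73
position: [0.5622, -0.1521, 0.0945]
tcp_rot: [[0.236, 0.972, -0.01], [0.972, -0.236, -0.016], [-0.018, -0.006, -1.0]]
force: [-0.6, 0.5, -2.2]
opening: 0.434
```

Call:
send_rows(
  motion=[
    [[0,0,0.5],0],
    [[0,0,0.5],0],
    [[0,0,0],0],
    [[0,0,0],0],
    [[0,0,0],0],
  ],
)

```text
time_s: 15.15
position: [0.5624, -0.1523, 0.0939]
tcp_rot: [[0.236, 0.972, -0.01], [0.972, -0.236, -0.016], [-0.018, -0.006, -1.0]]
force: [-0.1, 0.7, 1.9]
opening: 0.433
```

```bash
python3 th.py
```

```text
t 15.15 pos [ 0.5624 -0.1523  0.0939] open 0.433 F [-0.1  0.7  1.9] j6 -101.0 yaw 76.4
lens [ 0.5551 -0.1525  0.0051] tilt 0.054 mouth in therm [0.0824 0.3129 0.1105] tool mm [ 324.9   18.  -207.7]
```

Call:
send_rows(
  motion=[
    [[0,0,0],0],
    [[0,0,0],0],
    [[0,0,0],0],
    [[0,0,0],0],
    [[0,0,0],0],
  ],
  gripper=0.5,
)

```text
time_s: 15.57
position: [0.5622, -0.1526, 0.0934]
tcp_rot: [[0.236, 0.972, -0.01], [0.972, -0.236, -0.017], [-0.019, -0.006, -1.0]]
force: [-0.3, 0.7, -0.2]
opening: 0.5
```

Call:
send_rows(
  motion=[
    [[0,0,0],0],
    [[0,0,0],0],
    [[0,0,0],0],
    [[0,0,0],0],
    [[0,0,0],0],
  ],
  gripper=0,
)

```text
time_s: 15.98
position: [0.5625, -0.1525, 0.0933]
tcp_rot: [[0.236, 0.972, -0.01], [0.972, -0.236, -0.016], [-0.018, -0.006, -1.0]]
force: [0.9, 0.1, 0.3]
opening: 0.793
```

Call:
send_rows(
  motion=[
    [[0,0,0],0],
    [[0,0,0],0],
    [[0,0,0],0],
    [[0,0,0],0],
    [[0,0,0],0],
  ],
)

```text
time_s: 16.4
position: [0.5626, -0.1525, 0.0934]
tcp_rot: [[0.236, 0.972, -0.01], [0.972, -0.236, -0.017], [-0.018, -0.005, -1.0]]
force: [0.2, -0.7, 0.6]
opening: 0.991
```

```bash
python3 - <<'E'
from loc import *
from go import d
d()
o=[]
for n,b in(('scene',(230,210,350,310)),('wrist',(150,40,510,340)),('top',(310,160,460,285))):
    c=capture(n);
    if n!='wrist':print(n,gradmax(c,(.553,-.151),.149,.02,s=.7))
    o.append(cv2.resize(c['image'][b[1]:b[3],b[0]:b[2]],(266,222)))
cv2.imwrite('pics/rel.png',cv2.hconcat(o))
E
```

```text
t 16.4 pos [ 0.5626 -0.1525  0.0934] open 0.991 F [ 0.2 -0.7  0.6] j6 -101.0 yaw 76.4
scene (array([ 0.56346845, -0.15357977]), np.float64(610.2804565429688))
top (array([ 0.56639374, -0.17564996]), np.float64(118.3537368774414))
```

View pics/rel.png

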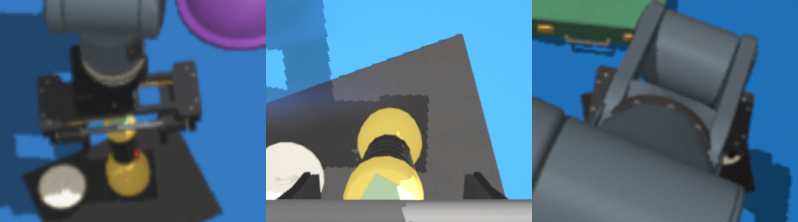

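The thermometer is upright and clear of both fingers. I'll rise and check it again.

Call:
send_rows(
  motion=[
    [[0,0,-10],0],
    [[0,0,-20],0],
    [[0,0,-25],0],
    [[0,0,-25],0],
    [[0,0,-25],0],
  ],
)

```text
time_s: 16.97
position: [0.5591, -0.1488, 0.1978]
tcp_rot: [[0.236, 0.971, -0.024], [0.972, -0.236, -0.01], [-0.015, -0.021, -1.0]]
force: [0.2, -0.6, 0.1]
opening: 1.004
```

Call:
send_rows(
  motion=[
    [[0,0,-30],0],
    [[0,0,-30],0],
    [[0,0,-20],0],
    [[0,0,-5],0],
    [[0,0,0],0],
  ],
)

```text
time_s: 17.38
position: [0.5632, -0.1485, 0.2969]
tcp_rot: [[0.236, 0.972, -0.011], [0.972, -0.236, -0.016], [-0.018, -0.007, -1.0]]
force: [0.6, -0.0, -1.4]
opening: 0.999
```

```bash
python3 - <<'E'
from loc import *
from go import d
d([.54,.2125,.30])
o=[]
for n,b in(('scene',(230,210,350,310)),('wrist',(0,0,640,480))):
    c=capture(n);im=cv2.resize(c['image'],None,fx=2,fy=2)
    x,s=gradmax(c,(.556,-.152),.149,.02,s=.7);print(n,x,s)
    for z,r in((.149,.02),(.034,.028),(.004,.028)):cv2.polylines(im,[(circ(c,(x[0],x[1],z),r)*2).astype(int)],True,(255,0,255),1)
    o.append(cv2.resize(im[b[1]*2:b[3]*2,b[0]*2:b[2]*2],(400,330)))
cv2.imwrite('pics/rel2.png',cv2.hconcat(o))
E
```

```text
t 17.38 pos [ 0.5632 -0.1485  0.2969] open 0.999 F [ 0.6 -0.  -1.4] j6 -101.3 yaw 76.4
-> [0.54, 0.2125, 0.3] tool mm [ 345.2 -107.8   -8.6]
scene [ 0.56019909 -0.15275301] 541.6806640625
wrist [ 0.55310744 -0.15308879] 510.8625793457031
```

View pics/rel2.png

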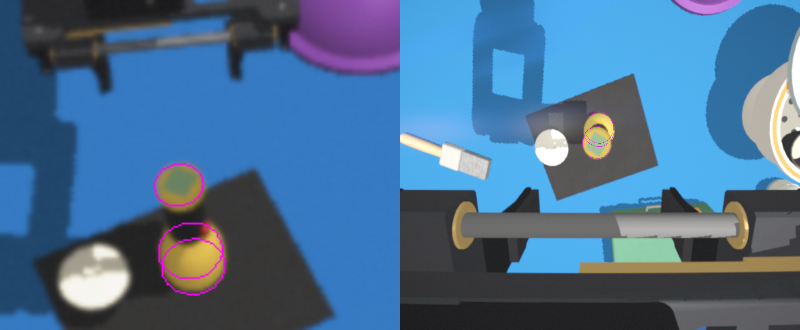

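The thermometer stands upright on the mat at about (0.557,-0.153). For the lid I plan to push its flange edge from behind with the two open fingertips. That contact is low, so it can't tip or lift the lid, and the two contact points centre it. Next I'll check clearances and work out the targets.

```bash
python3 - <<'E'
from loc import *
from go import d
c=capture('wrist');s=bot.read_state();R=np.array(s['tcp_rot']);o,_=ray(c,(320,240))
print('cam in tool',R.T@(o-np.array(s['position'])))
c=capture('top')
im=c['image']; 
u=np.array([.914,-.405]);lid=np.array([.540,.2127]);f=np.array([.6045,.1843])
for k in(92.8+30,92.8): 
    q=lid-u*k/1000;print(k,q)
print('final',f-u*.0928)
q=lid-u*.123
d([*q,.297],[*q,.20],[*q,.132])
c=capture('scene');print(gradmax(c,lid,.139,.094),red(c,(405,208)))
E
```

```text
cam in tool [ 1.75951560e-04 -7.14288322e-02 -1.84070118e-01]
122.8 [0.4277608 0.262434 ]
92.8 [0.4551808 0.250284 ]
final [0.5196808 0.221884 ]
t 17.58 pos [ 0.5614 -0.1478  0.2929] open 1.0 F [0.  0.2 0.2] j6 -101.3 yaw 76.4
-> [np.float64(0.427578), np.float64(0.262515), 0.297] tool mm [ 367.  -227.    -6.8]
-> [np.float64(0.427578), np.float64(0.262515), 0.2] tool mm [ 368.6 -225.6   90.2]
-> [np.float64(0.427578), np.float64(0.262515), 0.132] tool mm [ 369.7 -224.6  158.2]
(array([0.53977394, 0.21338516]), np.float64(696.9671020507812)) (array([404.60606061, 207.02020202]), np.int64(99))
```

Call:
send_rows(
  motion=[
    [[20,-12,0],0.03],
    [[24,-15,0],0.03],
    [[24,-15,-1],0],
    [[24,-15,-2],0],
    [[24,-15,-2],0],
  ],
)

```text
time_s: 18.05
position: [0.5219, -0.0174, 0.2871]
tcp_rot: [[0.306, 0.951, -0.034], [0.952, -0.307, -0.009], [-0.019, -0.029, -0.999]]
force: [0.3, 0.6, 0.4]
opening: 1.001
```

```bash
python3 go.py .4276 .2625 .27
```

```text
t 18.05 pos [ 0.5219 -0.0174  0.2871] open 1.001 F [0.3 0.6 0.4] j6 -85.4 yaw 72.1
-> [0.4276, 0.2625, 0.27] tool mm [ 237.8 -175.1   17.7]
```

Call:
send_rows(
  motion=[
    [[26,-19,0],0.03],
    [[26,-19,0],0.03],
    [[26,-19,0],0.03],
    [[26,-19,0],0],
    [[26,-19,0],0],
  ],
)

```text
time_s: 18.47
position: [0.4734, 0.1437, 0.2796]
tcp_rot: [[0.398, 0.916, -0.051], [0.917, -0.399, -0.008], [-0.028, -0.043, -0.999]]
force: [0.8, -0.4, -0.2]
opening: 1.004
```

Call:
send_rows(
  motion=[
    [[25,-19,0],0],
    [[25,-19,0],0],
    [[20,-16,0],0],
    [[14,-10,0],0],
    [[0,0,0],0],
  ],
)

```text
time_s: 18.88
position: [0.4396, 0.2553, 0.2722]
tcp_rot: [[0.393, 0.917, -0.068], [0.919, -0.394, -0.01], [-0.036, -0.058, -0.998]]
force: [-0.1, -0.0, -0.4]
opening: 0.997
```

```bash
python3 go.py .4276 .2625 .2 .4276 .2625 .132
```

```text
t 18.88 pos [0.4396 0.2553 0.2722] open 0.997 F [-0.1 -0.  -0.4] j6 -49.8 yaw 66.9
-> [0.4276, 0.2625, 0.2] tool mm [ 4.5 -9.6 72.7]
-> [0.4276, 0.2625, 0.132] tool mm [  6.9  -5.7 140.6]
```

Call:
send_rows(
  motion=[
    [[2,-4,15],0],
    [[1,-3,22],0],
    [[1,0,25],0],
    [[0,0,25],0],
    [[0,0,15],0],
  ],
)

```text
time_s: 19.3
position: [0.4285, 0.2598, 0.1658]
tcp_rot: [[0.389, 0.919, -0.066], [0.921, -0.39, -0.013], [-0.038, -0.056, -0.998]]
force: [-0.6, -0.2, 0.8]
opening: 0.998
```

```bash
python3 go.py .4276 .2625 .132
```

```text
t 19.3 pos [0.4285 0.2598 0.1658] open 0.998 F [-0.6 -0.2  0.8] j6 -49.2 yaw 67.1
-> [0.4276, 0.2625, 0.132] tool mm [ 3.4 -0.  33.7]
```

Call:
send_rows(
  motion=[
    [[1,0,10],0.015],
    [[1,0,10],0],
    [[1,0,8],0],
    [[0,0,3],0],
    [[0,0,0],0],
  ],
)

```text
time_s: 19.72
position: [0.422, 0.2558, 0.1247]
tcp_rot: [[0.404, 0.911, -0.085], [0.913, -0.407, -0.021], [-0.054, -0.069, -0.996]]
force: [0.0, -0.0, -0.8]
opening: 1.001
```

```bash
python3 - <<'E'
from h import *
from go import d
d([.4276,.2625,.1345],[.455,.2503,.1345],[.5197,.2219,.1345])
o=[]
for n,b in(('scene',(330,120,470,300)),('top',(150,160,330,330))):
    c=capture(n);o.append(cv2.resize(c['image'][b[1]:b[3],b[0]:b[2]],(400,480),interpolation=cv2.INTER_CUBIC))
cv2.imwrite('pics/pre.png',cv2.hconcat(o))
cv2.imwrite('pics/prew.png',capture('wrist')['image'])
E
```

```text
t 19.72 pos [0.422  0.2558 0.1247] open 1.001 F [ 0.  -0.  -0.8] j6 -48.3 yaw 66.1
-> [0.4276, 0.2625, 0.1345] tool mm [  7.8   1.7 -10.4]
-> [0.455, 0.2503, 0.1345] tool mm [  7.7  31.6 -12.5]
-> [0.5197, 0.2219, 0.1345] tool mm [  8.  102.1 -17.4]
```

View pics/pre.png

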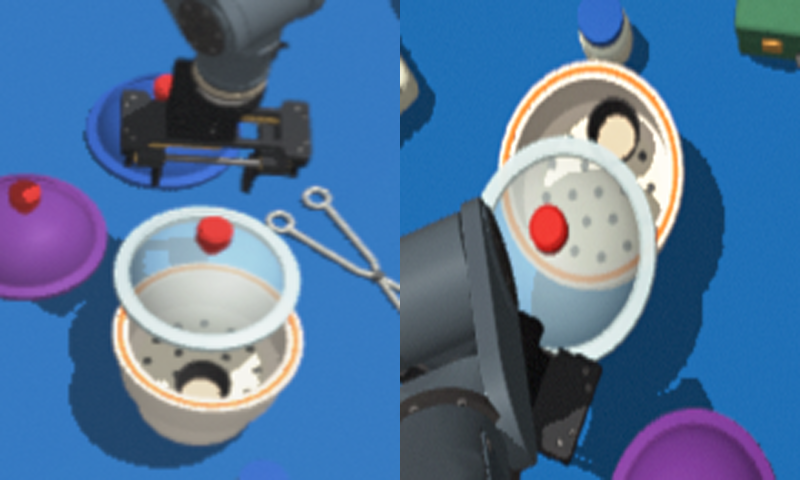

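View pics/prew.png

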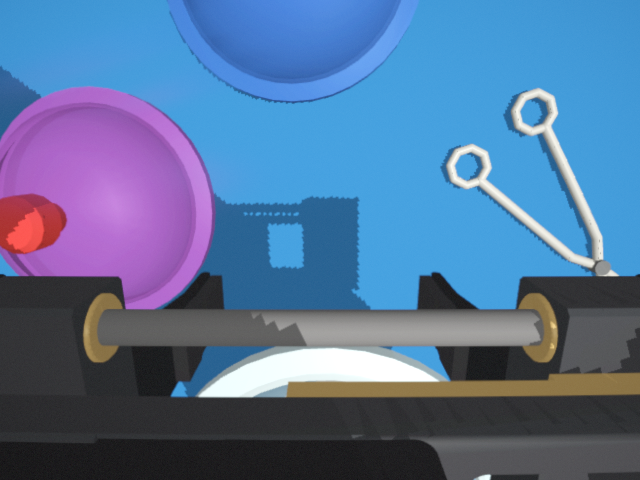

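Call:
send_rows(
  motion=[
    [[4,0,-4],0],
    [[3,2,-3],0],
    [[1,3,-1],0],
    [[0,3,0],0],
    [[0,0,0],0],
  ],
)

```text
time_s: 20.28
position: [0.4381, 0.2623, 0.1371]
tcp_rot: [[0.404, 0.912, -0.074], [0.914, -0.406, -0.017], [-0.046, -0.06, -0.997]]
force: [1.1, 0.3, 0.5]
opening: 1.0
```

```bash
python3 go.py .455 .2503 .130 .5197 .2219 .130
```

```text
t 20.28 pos [0.4381 0.2623 0.1371] open 1.0 F [1.1 0.3 0.5] j6 -48.2 yaw 66.1
-> [0.455, 0.2503, 0.13] tool mm [-3.9 20.7  6. ]
-> [0.5197, 0.2219, 0.13] tool mm [-3.7 91.2  1.8]
```

Call:
send_rows(
  motion=[
    [[-1,3,3],0],
    [[-1,3,2],0],
    [[0,3,1],0],
    [[0,3,0],0],
    [[0,2,0],0],
  ],
)

```text
time_s: 20.7
position: [0.4505, 0.2538, 0.1298]
tcp_rot: [[0.404, 0.912, -0.074], [0.914, -0.406, -0.017], [-0.046, -0.06, -0.997]]
force: [0.4, -0.1, 0.1]
opening: 1.001
```

```bash
python3 go.py .455 .2503 .130 .5197 .2219 .130
```

```text
t 20.7 pos [0.4505 0.2538 0.1298] open 1.001 F [ 0.4 -0.1  0.1] j6 -49.4 yaw 66.2
-> [0.455, 0.2503, 0.13] tool mm [-1.4  5.5 -0.5]
-> [0.5197, 0.2219, 0.13] tool mm [-1.2 76.1 -4.7]
```

Call:
send_rows(
  motion=[
    [[-1,3,0],0],
    [[0,4,-0.3],0],
    [[0,4,-0.3],0],
    [[0,4,-0.3],0],
    [[0,4,-0.3],0],
  ],
)

```text
time_s: 21.12
position: [0.4686, 0.2441, 0.1294]
tcp_rot: [[0.404, 0.912, -0.075], [0.914, -0.406, -0.018], [-0.047, -0.062, -0.997]]
force: [-2.5, 2.0, 0.6]
opening: 0.996
```

```bash
python3 go.py .5197 .2219 .130; python3 - <<'E'
from loc import *
c=capture('scene');print('lid edge',gradmax(c,(.548,.209),.139,.094),'knob',atz(c,red(c,proj(c,[.550,.208,.216])[0],16)[0],.216))
cv2.imwrite('pics/p1.png',cv2.resize(c['image'][140:300,330:470],None,fx=4,fy=3.75))
E
```

```text
t 21.12 pos [0.4686 0.2441 0.1294] open 0.996 F [-2.5  2.   0.6] j6 -50.9 yaw 66.1
-> [0.5197, 0.2219, 0.13] tool mm [ 0.3 55.6 -4.1]
lid edge (array([0.54006493, 0.21329214]), np.float64(738.1414184570312)) knob [0.5406724  0.21287153 0.216     ]
```

View pics/p1.png

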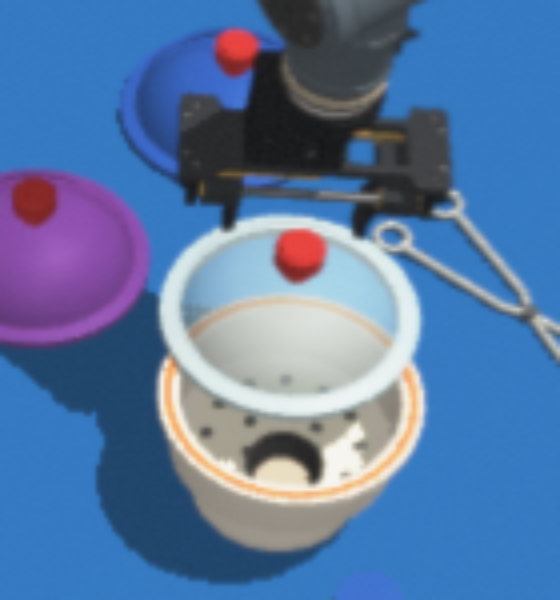

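Call:
send_rows(
  motion=[
    [[0,4,-0.3],0],
    [[0,4,-0.3],0],
    [[0,5,-0.3],0],
    [[0,5,-0.3],0],
    [[0,5,-0.3],0],
  ],
)

```text
time_s: 21.58
position: [0.4789, 0.2368, 0.1291]
tcp_rot: [[0.406, 0.908, -0.102], [0.913, -0.409, -0.013], [-0.053, -0.087, -0.995]]
force: [-6.2, 3.1, 4.3]
opening: 1.001
```

```bash
cat > lid.py <<'E'
from loc import *
from go import d
d([.533,.216,.130])
s=bot.read_state();p=np.array(s['position'])[:2];g=p+.0782*np.array([.914,-.405])
c=capture('scene')
print('guess',g,'lid edge',gradmax(c,g,.139,.094)[0],'knob',atz(c,red(c,proj(c,[*g,.216])[0],16)[0],.216)[:2],'base',gradmax(c,(.6045,.1845),.13,.094,np.arange(-70,30,3))[0])
E
python3 lid.py
```

```text
t 21.58 pos [0.4789 0.2368 0.1291] open 1.001 F [-6.2  3.1  4.3] j6 -52.4 yaw 66.0
-> [0.533, 0.216, 0.13] tool mm [ 3.  57.6 -6.2]
guess [0.55033412 0.20507943] lid edge [0.55003053 0.20804562] knob [0.5504311  0.20766885] base [0.60760004 0.18474972]
```

Call:
send_rows(
  motion=[
    [[0.5,9,-0.8],0],
    [[0.5,9,-0.8],0],
    [[0.5,9,-0.8],0],
    [[0,0,0],0],
    [[0,0,0],0],
  ],
)

```text
time_s: 22.05
position: [0.4978, 0.2285, 0.1292]
tcp_rot: [[0.404, 0.907, -0.118], [0.913, -0.408, -0.011], [-0.057, -0.103, -0.993]]
force: [-1.3, 0.8, -0.4]
opening: 1.001
```

```bash
python3 lid.py
```

```text
t 22.05 pos [0.4978 0.2285 0.1292] open 1.001 F [-1.3  0.8 -0.4] j6 -54.0 yaw 66.1
-> [0.533, 0.216, 0.13] tool mm [ 2.7 36.9 -4.8]
guess [0.5693208  0.19685961] lid edge [0.57019691 0.19928683] knob [0.57035531 0.19895256] base [0.60763904 0.18482854]
```

Call:
send_rows(
  motion=[
    [[0.5,9,-1],0],
    [[0.5,9,-1],0],
    [[0.5,9,-1],0],
    [[0,0,0],0],
    [[0,0,0],0],
  ],
)

```text
time_s: 22.52
position: [0.5172, 0.2201, 0.129]
tcp_rot: [[0.402, 0.906, -0.132], [0.913, -0.407, -0.009], [-0.062, -0.117, -0.991]]
force: [-2.9, 1.2, 0.9]
opening: 0.997
```

```bash
python3 lid.py
```

```text
t 22.52 pos [0.5172 0.2201 0.129 ] open 0.997 F [-2.9  1.2  0.9] j6 -55.4 yaw 66.2
-> [0.533, 0.216, 0.13] tool mm [ 2.6 15.9 -3.1]
guess [0.58867445 0.1884124 ] lid edge [0.58842534 0.19159956] knob [0.59001444 0.19102886] base [0.60761719 0.18477734]
```

Call:
send_rows(
  motion=[
    [[0,7,-0.9],0],
    [[0,6,-0.8],0],
    [[0,0,0],0],
    [[0,0,0],0],
    [[0,0,0],0],
  ],
)

```text
time_s: 22.98
position: [0.5258, 0.2157, 0.1289]
tcp_rot: [[0.401, 0.905, -0.139], [0.914, -0.406, -0.008], [-0.064, -0.124, -0.99]]
force: [-2.4, 0.8, 1.1]
opening: 0.996
```

```bash
python3 lid.py; python3 - <<'E'
from h import *
o=[]
for n,b in(('scene',(340,140,460,290)),('top',(170,150,310,300))):
    c=capture(n);im=cv2.resize(c['image'],None,fx=4,fy=4,interpolation=cv2.INTER_CUBIC)
    o.append(cv2.resize(im[b[1]*4:b[3]*4,b[0]*4:b[2]*4],(400,500)))
cv2.imwrite('pics/p3.png',cv2.hconcat(o))
E
```

```text
t 22.98 pos [0.5258 0.2157 0.1289] open 0.996 F [-2.4  0.8  1.1] j6 -56.1 yaw 66.3
-> [0.533, 0.216, 0.13] tool mm [ 3.1  6.3 -2.1]
guess [0.59727607 0.18401235] lid edge [0.59743886 0.1870706 ] knob [0.59871988 0.18634588] base [0.60782601 0.18423544]
```

View pics/p3.png

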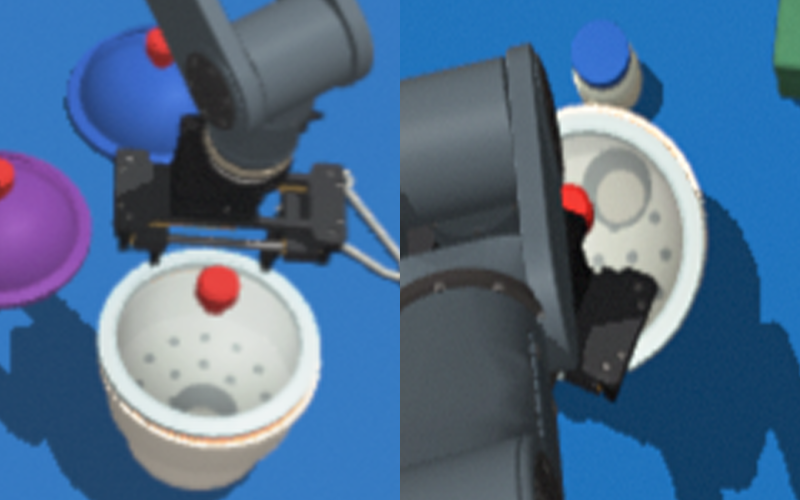

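Call:
send_rows(
  motion=[
    [[0,6,-0.8],0],
    [[0,0,0],0],
    [[0,0,0],0],
    [[0,0,0],0],
    [[0,0,0],0],
  ],
)

```text
time_s: 23.55
position: [0.5304, 0.2136, 0.1288]
tcp_rot: [[0.401, 0.905, -0.14], [0.914, -0.406, -0.008], [-0.064, -0.125, -0.99]]
force: [-2.1, 0.8, 1.5]
opening: 1.001
```

```bash
python3 lid.py
```

```text
t 23.55 pos [0.5304 0.2136 0.1288] open 1.001 F [-2.1  0.8  1.5] j6 -56.4 yaw 66.3
-> [0.533, 0.216, 0.13] tool mm [ 3.2  1.2 -1.6]
guess [0.60190419 0.18188282] lid edge [0.60326088 0.18451787] knob [0.60335175 0.18397042] base [0.60176563 0.19082031]
```

Call:
send_rows(
  motion=[
    [[0,2,-0.3],0],
    [[0,0,0],0],
    [[0,0,0],0],
    [[0,-3,0],0],
    [[0,-6,0],0],
  ],
)

```text
time_s: 24.02
position: [0.5262, 0.2159, 0.13]
tcp_rot: [[0.401, 0.906, -0.136], [0.914, -0.406, -0.009], [-0.063, -0.121, -0.991]]
force: [0.4, -0.5, 0.9]
opening: 1.001
```

Call:
send_rows(
  motion=[
    [[0,-20,0],0],
    [[0,-20,0],0],
    [[0,-10,-10],0],
    [[0,-10,-10],0],
    [[0,-10,-10],0],
  ],
)

```text
time_s: 24.43
position: [0.4678, 0.2442, 0.169]
tcp_rot: [[0.403, 0.906, -0.129], [0.913, -0.407, -0.011], [-0.062, -0.113, -0.992]]
force: [0.2, -0.2, -0.4]
opening: 0.998
```

```bash
python3 go.py .4 .4 .3
```

```text
t 24.43 pos [0.4678 0.2442 0.169 ] open 0.998 F [ 0.2 -0.2 -0.4] j6 -52.0 yaw 66.2
-> [0.4, 0.4, 0.3] tool mm [ 106.8 -139.8 -122.8]
```

Now I'll clear the view for the top camera by moving up and to the left.

Call:
send_rows(
  motion=[
    [[0,-10,-25],0],
    [[5,-15,-30],0],
    [[10,-15,-30],0],
    [[20,-15,-20],0],
    [[25,-15,0],0],
  ],
)

```text
time_s: 24.85
position: [0.4425, 0.3288, 0.2909]
tcp_rot: [[0.408, 0.905, -0.117], [0.911, -0.412, -0.009], [-0.056, -0.103, -0.993]]
force: [0.7, 1.0, 0.2]
opening: 1.003
```

Call:
send_rows(
  motion=[
    [[30,-15,0],0],
    [[30,-15,0],0],
    [[30,-10,0],0],
    [[20,0,0],0],
    [[0,0,0],0],
  ],
)

```text
time_s: 25.27
position: [0.4525, 0.4576, 0.303]
tcp_rot: [[0.406, 0.909, -0.095], [0.913, -0.407, 0.004], [-0.035, -0.089, -0.995]]
force: [0.3, -0.2, -0.0]
opening: 0.999
```

```bash
cat > fin.py <<'E'
from loc import *
import sys
from go import d
d()
o=[]
rk=[];g=(.6045,.1845)
for n,b in(('scene',(340,190,460,310)),('top',(180,160,300,280))):
    c=capture(n);k=red(c,proj(c,[*g,.216])[0],16);rk.append(ray(c,k[0]))
    hsv=cv2.cvtColor(c['image'],cv2.COLOR_BGR2HSV)
    print(n,'lid top',gradmax(c,g,.139,.094)[0],'knob',atz(c,k[0],.216)[:2],k[1],[(np.round(r['xy'],1),round(r['p'],2),atz(c,r['xy'],.13)[:2].round(4)) for r in place_of(n,'lid')+place_of(n,'flange_center') if np.hypot(*(np.array(r['xy'])-proj(c,[*g,.13])[0]))<20])
    im=cv2.resize(c['image'],None,fx=5,fy=5,interpolation=cv2.INTER_CUBIC)
    for P,r,col in((( *g,.139),.094,(0,0,255)),((*g,.12),.094,(0,255,0))):
        if len(sys.argv)>1: cv2.polylines(im,[(circ(c,P,r)*5+2).astype(int)],True,col,1)
    o.append(cv2.resize(im[b[1]*5:b[3]*5,b[0]*5:b[2]*5],(400,400)))
print('tri',tri(rk))
cv2.imwrite('pics/'+(sys.argv[1] if len(sys.argv)>1 else 'fin')+'.png',cv2.hconcat(o))
E
python3 fin.py f1
```

```text
t 25.27 pos [0.4525 0.4576 0.303 ] open 0.999 F [ 0.3 -0.2 -0. ] j6 -32.5 yaw 66.0
scene lid top [0.60406398 0.18412458] knob [0.60420166 0.1839399 ] 110 [(array([401.7, 246.4]), 0.57, array([0.6089, 0.1813]))]
top lid top [0.60313162 0.18252526] knob [0.6039017  0.18277723] 196 [(array([237.5, 224.1]), 0.85, array([0.5961, 0.1785]))]
tri (array([0.60410056, 0.18335341, 0.21596306]), [0.0005867044271679534, 0.0005867044271678964])
```

View pics/f1.png

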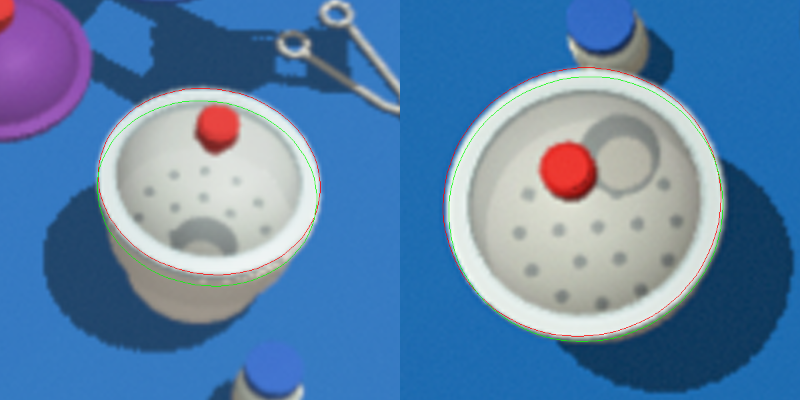

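```bash
python3 - <<'E'
from loc import *
c=capture('scene');cv2.imwrite('pics/end.png',c['image'])
print(gradmax(c,(.6045,.1845),.12,.094,np.arange(-60,25,3)), gradmax(c,(.557,-.153),.149,.02,s=.7))
c=capture('top');print(gradmax(c,(.6045,.1845),.12,.094,np.arange(130,260,3)),gradmax(c,(.557,-.153),.149,.02,s=.7))
E
```

```text
(array([0.59699219, 0.19260937]), np.float64(568.9048461914062)) (array([ 0.55765474, -0.15194933]), np.float64(915.7078857421875))
(array([0.60624034, 0.18420416]), np.float64(1016.1179809570312)) (array([ 0.55476107, -0.1529151 ]), np.float64(1070.2850341796875))
```

View pics/end.png

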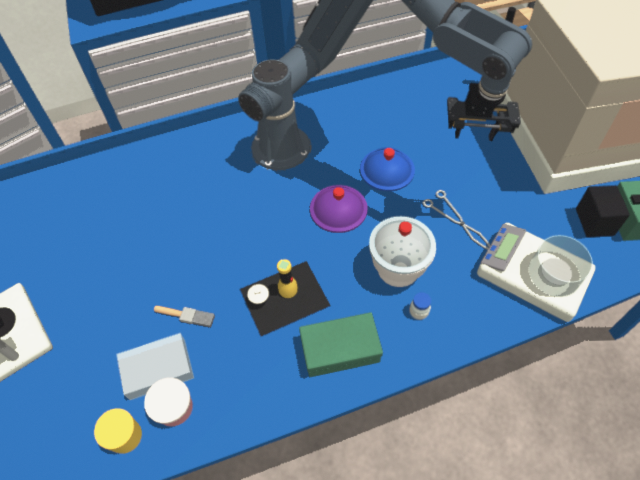

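```bash
python3 - <<'E'
from h import *
for n,b in(('scene',(372,268,432,287)),('scene',(410,295,432,318)),('scene',(240,260,330,330)),('top',(245,255,285,285))):
    a=cv2.imread(f'pics/{n}0.png');c=capture(n)['image']
    x0,y0,x1,y1=b
    A=cv2.resize(a[y0:y1,x0:x1],None,fx=8,fy=8,interpolation=cv2.INTER_CUBIC);C=cv2.resize(c[y0-5:y1+5,x0-5:x1+5],None,fx=8,fy=8,interpolation=cv2.INTER_CUBIC)
    _,v,_,l=cv2.minMaxLoc(cv2.matchTemplate(C,A,cv2.TM_CCOEFF_NORMED));print(n,b,round(v,3),(np.array(l)-40)/8)
E
```

```text
scene (372, 268, 432, 287) 0.916 [ 0.375 -1.25 ]
scene (410, 295, 432, 318) 0.999 [0. 0.]
scene (240, 260, 330, 330) 0.928 [-0.375  0.125]
top (245, 255, 285, 285) 0.395 [-5. -5.]
```

```bash
python3 - <<'E'
from h import *
a=cv2.imread('pics/scene0.png');c=capture('scene')['image']
for y0,y1,x0,x1 in((277,292,372,432),(255,290,366,384),(255,290,420,440)):
    A=cv2.resize(a[y0:y1,x0:x1],None,fx=8,fy=8,interpolation=cv2.INTER_CUBIC);C=cv2.resize(c[y0-5:y1+5,x0-5:x1+5],None,fx=8,fy=8,interpolation=cv2.INTER_CUBIC)
    _,v,_,l=cv2.minMaxLoc(cv2.matchTemplate(C,A,cv2.TM_CCOEFF_NORMED));print(round(v,3),(np.array(l)-40)/8)
f=lambda i:cv2.resize(i[215:300,355:445],(400,378),interpolation=cv2.INTER_CUBIC)
cv2.imwrite('pics/cmp.png',cv2.hconcat([f(a),f(c)]))
E
```

```text
1.0 [0. 0.]
0.948 [-0.25 -1.75]
0.915 [-0.125 -0.375]
```

View pics/cmp.png

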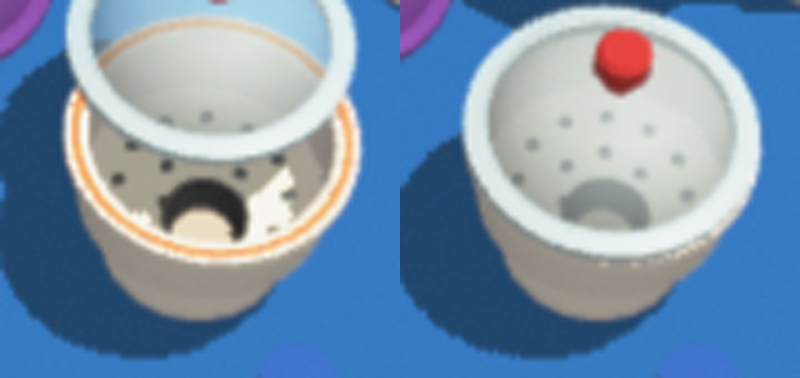

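```bash
python3 -c "
from rig import bot
print(bot.hand_in())"
```

```text
the job is handed in; nothing more can be done
None
```

I measured the crucible, stood the thermometer back on the mat, slid the lid closed and handed the job in at about 26 s. The hand-in reports no verdict, so what follows is from my own last checks.

- **Thermometer reading:** I held it nose-down about 98 mm above the crucible mouth for over 2 s. The aim error was about 1 mm by the arm's pose, and the picture overlays agreed within a few mm. In one overlay the tail sat a little off the predicted tilt.
- **Thermometer return:** it stands upright on the mat at about (0.556, -0.153), clear of the fingers.
- **Lid:** I pushed it home with both open fingertips low on its flange edge, without gripping or lifting it. Its centre ended about 1 to 1.5 mm from the flange centre in both cameras, and the knob came out at its correct height.
- **Desiccator:** an image match on the lower rim showed no movement. My other edge fits of the base disagreed by several mm, and I put that down to short arcs and changed lighting.
- **Everything else:** the crucible shows upright through the dome and the other things look undisturbed. The arm is parked clear of everything.
- **Tool tilt:** the tool drifted to about 8° of tilt during the push. I saw no effect on the lid.

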